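Fetch the spark plug carton from behind the oil bottles

TASK

The small yellow spark plug carton stands at the back of the plywood bottle rack, behind the two oil bottles. First lift both bottles out and stand them on the black rubber mat, then fetch the carton and stand it upright in the red tray while both bottles wait on the mat; after that put each bottle back, upright, in the very pocket of the rack it came from. Leave the brass padlock beside the carton standing in its pocket where it is.

Things in the scene. Friction and masses are not known exactly. Their poses are not given: they have to be found in the camera images.
- rack: Fixed plywood rack, 107 (x) x 167 (y) x 22 mm high; origin: centre of its underside on the bench; x from front to back row. Floor at z = 6, 5 mm walls to z = 22 mm. Front pockets centred at x = -21.5, y = +-40.5 mm (54 x 76 inside) hold the bottles; back ones at x = 29.5, y = +-40.5 mm (38 x 76) the carton and the padlock. Which is left or right varies.
- orange_bottle: Loose orange oil bottle, black cap, 42 (x) x 62 (y) x 170 mm high, 0.17 to 0.34 kg; origin: centre of its underside, z up. Flat body, shoulders from about z = 125 to 146 mm, then a 27 mm round cap. Grip across x (40 mm) with pads centred at z = 112 mm; fingertips then pass above carton and padlock. Starts with its x within 0.06 rad of the rack's x.
- green_bottle: Loose dark green oil bottle, red cap, 38 (x) x 58 (y) x 125 mm high, 0.08 to 0.15 kg; origin: centre of its underside, z up. Flat body, shoulders from about z = 90 to 108 mm, then a 25 mm round cap. Grip across x (36 mm) with pads centred at z = 84 mm. Starts with its x within 0.06 rad of the rack's x.
- plug_carton: Loose small yellow upright carton, 25 x 25 x 72 mm, 0.02 kg, origin at the centre of its underside, z up. Grip it across y (25 mm, along the rack's row) with the pads centred at about z = 45 mm; starts with its y within 0.06 rad of the rack's y. While the bottles stand in front there is little room for a gripper's body.
- padlock: Loose brass padlock standing on its base with a steel shackle upward, 22 (x) x 44 (y) x 70 mm, origin at the centre of its underside, z up. Stands in the other back pocket; to be left alone.
- drip_mat: Fixed black rubber mat, 110 (x) x 170 (y) x 3 mm, flat; origin: centre of its underside on the bench (top at z = 3 mm). The side area for the bottles: both fit side by side at y = +45 and -45 mm. It lies on one side of the rack (left or right varies), the red tray on the other.
- service_tray: Fixed open red plastic tray, 120 x 120 x 25 mm high, walls 4 mm thick, origin at the centre of its underside on the bench; floor top at z = 4 mm. Between the rack and the right-hand side area stand a blue bench vice (top 140 mm over the bench) and a cream bottle (115 mm): carry things over them, with undersides and fingertips above 160 mm. The grey case behind is 215 mm high.
There are look-alikes about, which are no part of the job. Leave any turquoise look-alike of the orange_bottle alone. There is more than one size of the green_bottle; the one meant has the size given above.

How it is judged:
By the outcome, as a careful person would: the job done as asked, in the order asked, and still so for the second after the job is handed in, with the robot touching nothing.
It also fails if it takes over 141 s, if anything falls off the work surface, if the arm or the gripper's body presses on something with over 40 N, if the wrist force passes 120 N, or if a joint passes its speed limit or range.

ROBOT

A 6-joint arm with a two-finger parallel gripper is mounted at the origin on a cart in front of the work surface, level with it; the furniture and walls round the work are solid. World frame = base frame: x ahead of the robot, y to its left, z up, the work surface at z = 0. Lengths are in m, angles in rad, forces in N, time in s.
With the tool pointing down it reaches from about 0.35 to 0.975 m from the base axis. Payload 4.9 kg.
Tool frame: the origin (TCP) lies at the very end of the fingers, on their centre line; the grasp point (between the pads) lies ctrl.grip_point_offset behind it (ctrl.grip_point_offset is the distance from the TCP to the grasp point, in m); z points along the fingers, y is the line along which they close (so a half turn about z gives the same grasp; the last joint's range is limited). The gripper opens to 85 mm and grips with 20 to 120 N. Pads are 22 mm wide; open, the fingers measure 114 mm over their backs; the gripper's body (76 mm by 85 mm) begins 54 mm behind the grasp point. The pads swing forward as they close: fully open they stand 13 mm farther back than shut.
Start: joints at [-0.119, 0.053, 1.613, -0, 1.476, -0.119], TCP at [0.625, 0, 0.231] pointing down, gripper open.
Joint ranges: [-3.01, 3.01], [-1.01, 2.22], [0.06, 2.58], [-1.02, 4.17], [0.09, 2.62], [-3.14, 3.14]. Speed limits (rad/s): [2.57, 2.57, 3.14, 3.14, 3.14, 3.14].

INTERFACE

Orientations are given as a rotation vector (axis times angle).
In Python, from station import ctrl gives the robot as it stands. The module is installed in compiled form; this text tells all that it offers.
- The arm moves only by the tool drive_tool, never from a script. Its argument "steps" is a list of rows, each an object with "translation": the shift along the tool's x, y, z normalised to -1 to 1, where 1 is 4 cm, a list of three; "angular": the turn, a rotation vector about the tool's x, y, z normalised to -1 to 1, where 1 is 8 degrees, a list of three; "gripper": the opening, from 0 (shut) to 1 (fully open). In form: [{"translation": [dx, dy, dz], "angular": [wx, wy, wz], "gripper": gripper}, ...]. A call has 1 to 8 rows; each row shifts and turns the commanded pose from where the row before left it, along the tool's axes as they then stand; what a row does not reach is not made up. A row lasts 1/8 s, in which the tool goes at most 62.5 mm and 10.7 degrees, less where a joint would pass 70% of its speed; a pose out of reach is approached as far as the arm can. A call with a number of a shift or a turn outside -1 to 1 is refused whole. A call with a gripper value outside its range is refused whole. The fingers move at their own pace and stop on an object; "force" is the grip in N (left out, the last holds). Time passes only in rows, so rows that do not move let the fingers close. It gives the time, the measured TCP pose, the force, the opening and the grip force at its end, in the units of the state.
- ctrl.get_obs(): the state, without advancing time (a new reading comes with each control period).
- ctrl.get_image(name): name is "scene" or "side" or "wrist"; returns a dict with "color" (420x560x3 uint8, red, green, blue), "depth" (420x560 float32, m along the optical axis (not along the pixel's ray), 0 where there is no reading), "fx", "fy", "cx", "cy" (pixels), "k1" (the pictures are not rectified: a ray, as slopes to the right and down, at radius r is drawn at 1 + k1 r^2 times it, then the intrinsics apply), "R" (3x3) and "t" (3): a world point X has camera coordinates R X + t. Camera axes: x right, y down, z forward; pixel columns grow to the right and rows downward; lengths in m; the calibration is good to about 2 mm. A picture is of the moment at which its call begins.
- ctrl.finish_job(): hands the job in; it is judged then, once.
The state is a dict: "t": time; "q": joint angles; "dq": joint speeds; "effort": joint torques, N m; "tool_pos": TCP position; "tool_rot": TCP orientation; "contact_force": force on the tool from outside, world axes, zero at the start; "wrist_torque": the same for the moment, N m; "opening": finger opening in m; "grip_force": force on a finger pad.
Only numpy, scipy, OpenCV 4.12 (cv2) and the standard library are available. Lean on these libraries where they do the work, as an engineer would, in place of code of your own. Each camera call takes 0.05 s, during which the arm holds its last target. There are 200 camera calls.

## Working session

There is one attempt and no reset: what is moved stays moved. The work goes in short steps, Python scripts to look and compute and a tool call to move; the robot and the scene stay as the last step left them, time stands still between calls to the robot, and variables do not carry over. Pictures are saved under pics/ and viewed, at most 14 in all, crops included, and the job is handed in when it is done.

Besides the shell and the picture viewer there is one more tool, called by a JSON object that holds its "name" and its "arguments". drive_tool: Moves the arm, as the interface text tells. Its arguments: {"type":"object","properties":{"steps":{"type":"array"},"force":{"type":"number"}},"required":["steps"]}

```bash
mkdir -p pics
cat > h.py <<'E'
import numpy as np, cv2
from station import ctrl
from scipy.spatial.transform import Rotation as Ro
def cloud(im):
    d=im["depth"]; h,w=d.shape
    v,u=np.mgrid[0:h,0:w]
    K=np.array([[im["fx"],0,im["cx"]],[0,im["fy"],im["cy"]],[0,0,1.]])
    p=cv2.undistortPoints(np.stack([u,v],-1).reshape(-1,1,2).astype(float),K,np.array([im["k1"],0,0,0.])).reshape(h,w,2)
    c=np.dstack([p*d[...,None],d])
    X=(c-np.array(im["t"]))@np.array(im["R"])
    X[d<=0]=np.nan
    return X
def get(n,save=None):
    im=ctrl.get_image(n)
    if save: cv2.imwrite(f"pics/{save}.png",im["color"][...,::-1])
    return im,cloud(im)
E
python3 - <<'E'
from h import *
for n in ("scene","side"):
    im,X=get(n,n+"0"); np.savez(n+"0.npz",c=im["color"],X=X)
    print(n,-np.array(im["R"]).T@im["t"],np.array(im["R"])[2])
o=ctrl.get_obs();print(o,ctrl.grip_point_offset)
E
```

```text
scene [-0.44526182 -0.55024197  0.54249926] [ 0.78683324  0.46986277 -0.40015302]
side [0.55394201 0.83403338 0.79048961] [ 0.03335558 -0.72960694 -0.6830528 ]
{'t': 0.1, 'q': array([-1.19002840e-01,  5.32646651e-02,  1.61413358e+00,  1.42917040e-05,
        1.47601705e+00, -1.19005261e-01]), 'dq': array([-0.00168004, -0.00186707, -0.00483904, -0.00086272, -0.00040298,
        0.00267966]), 'effort': array([ 6.14647306e-04, -3.94903493e+01, -3.71363103e+01, -4.52310599e-05,
        3.99340541e-03, -4.17574097e-05]), 'tool_pos': array([6.24442486e-01, 6.93064437e-05, 2.30216001e-01]), 'tool_rot': array([-2.22042067e+00, -2.22042301e+00,  1.75140361e-03]), 'contact_force': array([-0.19822518, -0.54517549, -0.28668049]), 'wrist_torque': array([ 0.03054226, -0.03192055, -0.04997597]), 'grip_force': 0.0, 'opening': 0.08551453966942758} 0.0187
```

View pics/scene0.png

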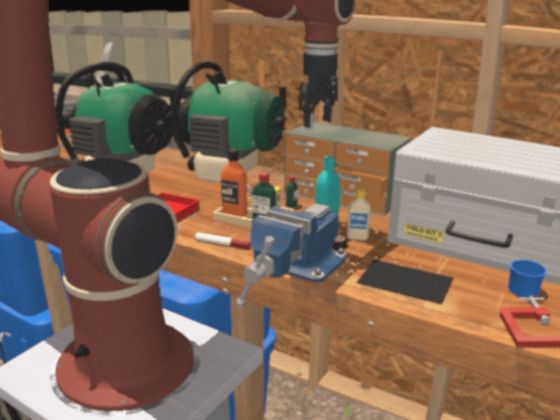

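View pics/side0.png

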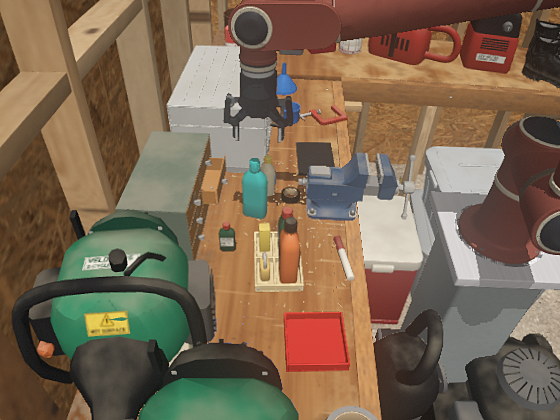

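Scene view: orange bottle (233,190), green bottle with red cap (263,195), the small green look-alike (291,190), turquoise bottle (327,190), vice (295,240) and mat (405,282). Side view: rack around (278,262), carton (264,237), padlock (264,265), tray (316,340), mat (315,158).

Run:
```python
from h import *
for n in ("side","scene"):
    f=np.load(n+"0.npz"); c=f["c"]; X=f["X"]
    hsv=cv2.cvtColor(c,cv2.COLOR_RGB2HSV); H,S,V=[hsv[...,i].astype(int) for i in range(3)]
    x,y,z=[X[...,i] for i in range(3)]
    ws=(x>0.35)&(x<0.95)&(y>-0.6)&(y<0.6)&(z<0.25)&(z>-0.01)
    def comps(name,m,mn=25):
        m=(m&ws).astype(np.uint8)
        k,l,st,_=cv2.connectedComponentsWithStats(m)
        for i in range(1,k):
            if st[i,4]>=mn:
                P=X[l==i]
                print(n,name,st[i].tolist(),"p2",np.nanpercentile(P,2,0).round(3),"p98",np.nanpercentile(P,98,0).round(3))
    comps("orange",(H>4)&(H<11)&(S>190)&(z>.03))
    comps("green",(H>55)&(H<88)&(S>60)&(V<120)&(z>.02))
    comps("turq",(H>83)&(H<97)&(S>120))
    comps("yellow",(H>20)&(H<32)&(S>130)&(z>.02))
    comps("red",((H<4)|(H>174))&(S>170))
    comps("black",(V<45)&(z<0.012),200)
    # rack top
    m=ws&(z>.015)&(z<.028)&(H>14)&(H<32)&(S<160)&(V>120)
    k,l,st,_=cv2.connectedComponentsWithStats(cv2.dilate(m.astype(np.uint8),np.ones((3,3))))
    for i in range(1,k):
        if st[i,4]>100:
            P=X[(l==i)&m]; r=cv2.minAreaRect((P[:,:2]*1000).astype(np.float32)); print(n,"rack",st[i].tolist(),r)
```

```text
side green [263, 184, 4, 29, 37] p2 [ 0.606 -0.023  0.022] p98 [ 0.611 -0.007  0.104]
side green [91, 216, 97, 74, 1406] p2 [0.714 0.26  0.197] p98 [0.89  0.396 0.249]
side green [219, 229, 16, 8, 69] p2 [0.674 0.105 0.053] p98 [0.704 0.116 0.069]
side green [50, 298, 40, 62, 694] p2 [0.846 0.463 0.153] p98 [0.916 0.505 0.246]
side green [152, 299, 38, 63, 1300] p2 [0.705 0.433 0.132] p98 [0.74  0.481 0.232]
side green [113, 333, 39, 9, 104] p2 [0.746 0.483 0.201] p98 [0.791 0.499 0.228]
side green [225, 378, 23, 2, 25] p2 [0.595 0.536 0.201] p98 [0.627 0.562 0.25 ]
side green [253, 379, 45, 41, 296] p2 [0.527 0.551 0.206] p98 [0.58  0.599 0.25 ]
side green [142, 393, 13, 16, 32] p2 [0.712 0.54  0.127] p98 [0.753 0.6   0.25 ]
side turq [243, 158, 24, 52, 850] p2 [ 0.607 -0.027  0.048] p98 [ 0.662 -0.001  0.171]
side yellow [264, 155, 8, 9, 44] p2 [ 0.6   -0.126  0.102] p98 [ 0.616 -0.108  0.118]
side yellow [259, 228, 11, 21, 179] p2 [0.59  0.11  0.022] p98 [0.613 0.117 0.077]
side yellow [85, 319, 45, 18, 599] p2 [0.773 0.486 0.23 ] p98 [0.831 0.502 0.249]
side red [284, 312, 66, 60
[... 1427 characters left out ...]
519378662)
scene rack [213, 203, 41, 22, 414] ((530.6967163085938, 175.11953735351562), (95.1573715209961, 91.86920928955078), 36.063392639160156)
scene rack [346, 227, 24, 10, 186] ((597.8167114257812, -126.04420471191406), (19.472806930541992, 48.47688674926758), 27.94049072265625)
scene rack [195, 232, 37, 10, 211] ((407.3438720703125, 139.70086669921875), (13.964434623718262, 82.91310119628906), 10.326862335205078)
scene rack [387, 232, 122, 36, 978] ((619.1935424804688, -324.89764404296875), (13.364945411682129, 263.9834289550781), 0.8482701778411865)
scene rack [545, 270, 15, 12, 127] ((619.7474975585938, -549.3828735351562), (26.251134872436523, 10.565083503723145), 89.26400756835938)
```

Run:
```python
import cv2
a=cv2.imread("pics/side0.png")[180:320,190:350]
b=cv2.imread("pics/scene0.png")[140:260,200:360]
cv2.imwrite("pics/crop1.png",cv2.resize(a,None,fx=4,fy=4,interpolation=2))
cv2.imwrite("pics/crop2.png",cv2.resize(b,None,fx=4,fy=4,interpolation=2))
```

```text
(no output)
```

View pics/crop1.png

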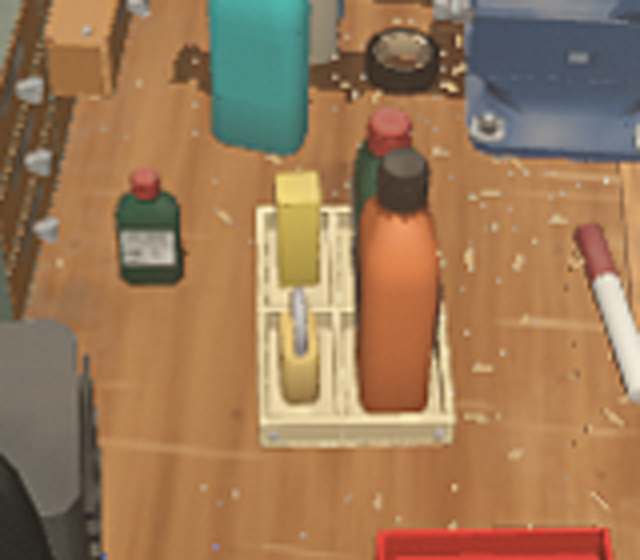

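Crop: rack seen end-on, orange in its left front pocket, green in the right front one, carton (298,230) in the right back pocket, padlock (298,350) in the left back one. Next I look from above with the wrist camera.

{"name": "drive_tool", "arguments": {"steps": [{"translation": [0, 0, -1], "angular": [0, 0, 0], "gripper": 1}, {"translation": [1, -0.5, -1], "angular": [0, 0, 0], "gripper": 1}, {"translation": [1, -0.8, -1], "angular": [0, 0, 0], "gripper": 1}, {"translation": [1, -0.8, -1], "angular": [0, 0, 0], "gripper": 1}, {"translation": [0.5, 0, 0], "angular": [0, 0, 0], "gripper": 1}, {"translation": [0, 0, 0], "angular": [0, 0, 0], "gripper": 1}]}}

```text
t: 0.85
tool_pos: [0.5432, 0.1378, 0.3872]
tool_rot: [-2.219, -2.223, 0.002]
contact_force: [-0.4, 0.2, -0.1]
opening: 0.0853
grip_force: 0.0
```

Run:
```python
from h import *
im,X=get("wrist","w1"); np.savez("w1.npz",c=im["color"],X=X)
print(-np.array(im["R"]).T@im["t"],np.array(im["R"]))
print(ctrl.get_obs()["tool_pos"])
```

```text
[0.54260515 0.216468   0.53001319] [[ 9.99997912e-01  1.71428784e-03 -1.11211428e-03]
 [ 1.97144199e-03 -9.52554329e-01  3.04362226e-01]
 [-5.37584805e-04 -3.04363783e-01 -9.52555719e-01]]
[0.54328607 0.13688885 0.38617197]
```

View pics/w1.png

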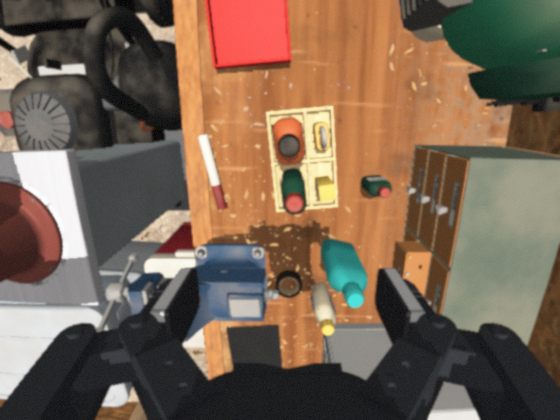

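Wrist view: rack (303,158), orange cap (289,146), green cap (294,204), carton (325,188), padlock (322,137), tray (250,30), mat (255,347).

```bash
cat > m.py <<'E'
from h import *
def rep(c,X,name,m,mn=15,zt=None):
    k,l,st,_=cv2.connectedComponentsWithStats(m.astype(np.uint8))
    for i in range(1,k):
        if st[i,4]>=mn:
            P=X[l==i]; P=P[~np.isnan(P[:,0])]
            if len(P)<5: continue
            zt_=np.percentile(P[:,2],97)
            T=P[P[:,2]>zt_-.012]
            r=cv2.minAreaRect((T[:,:2]*1000).astype(np.float32))
            print(name,st[i].tolist(),"ztop %.3f"%zt_,"rect",np.round(r[0],1),np.round(r[1],1),round(r[2],1))
def measure(c,X):
    hsv=cv2.cvtColor(c,cv2.COLOR_RGB2HSV); H,S,V=[hsv[...,i].astype(int) for i in range(3)]
    x,y,z=[X[...,i] for i in range(3)]
    ws=(x>0.35)&(x<0.75)&(y>-0.45)&(y<0.45)&(z<0.25)&(z>-0.01)
    rk=ws&(abs(x-.569)<.09)&(abs(y-.142)<.12)
    rep(c,X,"orange",ws&(H>2)&(H<14)&(S>170)&(z>.06))
    rep(c,X,"blackcap",rk&(z>.15)&(z<.19))
    rep(c,X,"green",ws&(H>50)&(H<95)&(S>40)&(V<120)&(z>.03))
    rep(c,X,"yellow",rk&(H>22)&(H<35)&(S>130)&(z>.055)&(z<.09))
    rep(c,X,"lock",rk&(z>.03)&(z<.085)&(x>.57)&(y>.14))
    rep(c,X,"red",ws&((H<4)|(H>174))&(S>150))
    rep(c,X,"mat",ws&(V<60)&(z<0.012)&(y<-.15),100)
    m=rk&(z>.017)&(z<.027)&(H>14)&(H<35)&(S<160)&(V>120)
    P=X[m]; print("rack",len(P),cv2.minAreaRect((P[:,:2]*1000).astype(np.float32)))
    return rk
E
python3 - <<'E'
from m import *
f=np.load("w1.npz"); c=f["c"];X=f["X"]; measure(c,X)
# rack rotated projections
rk=(abs(X[...,0]-.569)<.09)&(abs(X[...,1]-.142)<.12)&(X[...,2]>.017)&(X[...,2]<.027)
P=X[rk][:,:2]*1000
for a in np.radians(np.arange(-2,8,1)):
    R=np.array([[np.cos(a),np.sin(a)],[-np.sin(a),np.cos(a)]]);Q=P@R.T
    lo,hi=np.percentile(Q,1,0),np.percentile(Q,99,0)
    print(round(np.degrees(a)),hi-lo,((lo+hi)/2)@R)
E
```

```text
orange [273, 119, 31, 45, 504] ztop 0.141 rect [544.1 182.8] [34.6 54.6] 7.3
blackcap [278, 134, 22, 24, 409] ztop 0.178 rect [544.1 181.7] [25.2 24.5] 57.7
green [441, 0, 89, 59, 3158] ztop 0.237 rect [743.9 315. ] [11.8 26.5] 38.2
green [282, 171, 22, 28, 431] ztop 0.107 rect [550.3 114.3] [30.3 24.1] 4.2
green [365, 181, 25, 14, 198] ztop 0.066 rect [685.4 109.4] [33.5 17.2] 29.0
green [322, 244, 34, 36, 265] ztop 0.109 rect [605.9 -16. ] [20.5  2.1] 75.9
green [342, 288, 4, 8, 18] ztop 0.157 rect [623.2 -21.1] [7.6 1.1] 74.4
yellow [319, 184, 14, 4, 22] ztop 0.079 rect [600.1 114.3] [20.   1.4] 9.5
lock [313, 121, 17, 30, 409] ztop 0.075 rect [595.5 184.4] [ 7.3 29.6] 6.7
red [205, 0, 86, 68, 5162] ztop 0.025 rect [484.4 339. ] [118.2  96.1] 4.6
red [379, 187, 8, 6, 20] ztop 0.082 rect [685.5 109.3] [11.4  3.2] 39.7
red [286, 194, 17, 10, 65] ztop 0.132 rect [552. 107.] [10.4 22. ] 88.9
red [222, 200, 4, 8, 18] ztop 0.018 rect [431.3  67.5] [ 3.8 12.3] 14.6
mat [229, 327, 51, 40, 1634] ztop 0.005 rect [ 473.8 -254.9] [100.8 105.4] 2.9
rack 1390 ((568.1336669921875, 142.80160522460938), (107.23224639892578, 167.72560119628906), 5.043550491333008)
-2 [118.40476811 171.89656003] [568.44875214 143.05056872]
-1 [115.9121892  170.89093959] [568.52559512 143.11248097]
0 [114.07322152 169.75607098] [568.50026856 143.19614901]
1 [112.32133567 168.40393258] [568.43987111 143.19552789]
2 [110.44891168 167.09660469] [568.46030015 143.08022141]
3 [108.34954588 165.99016452] [568.50849521 142.94717873]
4 [106.35599274 166.00221699] [568.48047723 142.69478737]
5 [106.21803141 166.23248144] [568.37689281 142.72360574]
6 [107.65772431 166.74123995] [568.22282694 142.91170562]
7 [109.35171243 167.83448126] [568.24709135 142.88130581]
```

Run:
```python
from m import *
f=np.load("w1.npz"); c=f["c"];X=f["X"];x,y,z=[X[...,i] for i in range(3)]
rep(c,X,"greencap",(abs(x-.55)<.03)&(abs(y-.1)<.03)&(z>.12)&(z<.14))
rep(c,X,"greenbody",(abs(x-.55)<.03)&(abs(y-.1)<.045)&(z>.085)&(z<.105))
rep(c,X,"carton",(abs(x-.602)<.03)&(abs(y-.105)<.035)&(z>.07)&(z<.09))
rep(c,X,"lookalike?",(abs(x-.685)<.04)&(abs(y-.11)<.04)&(z>.07)&(z<.2))
for n in("scene","side"):
    f=np.load(n+"0.npz"); c=f["c"];X=f["X"];x,y,z=[X[...,i] for i in range(3)]
    hsv=cv2.cvtColor(c,cv2.COLOR_RGB2HSV)
    rep(c,X,n+"mat",(x>.35)&(x<.6)&(y<-.15)&(y>-.5)&(z<.015)&(z>-.005)&(hsv[...,2]<75),200)
    P=X[(abs(x-.485)<.09)&(abs(y-.35)<.09)&(z>.018)&(z<.03)&(hsv[...,1]>150)]
    print(n,"tray",len(P),cv2.minAreaRect((P[:,:2]*1000).astype(np.float32)))
    P=X[(abs(x-.602)<.03)&(abs(y-.105)<.035)&(z>.06)&(z<.09)]
    print(n,"carton",len(P),cv2.minAreaRect((P[:,:2]*1000).astype(np.float32)) if len(P)>5 else 0)
    # obstacles corridor
    P=X[(x>.38)&(x<.72)&(y<.06)&(y>-.45)&(z>.02)&(z<.22)]
    for yy in np.arange(-.45,.06,.05):
        Q=P[(P[:,1]>=yy)&(P[:,1]<yy+.05)]
        if len(Q)>5: print(n,round(yy,2),"zmax",Q[:,2].max().round(3),"x",Q[:,0].min().round(3),Q[:,0].max().round(3))
```

```text
greencap [285, 195, 18, 18, 265] ztop 0.132 rect [551.3 100.2] [24.3 23. ] 11.4
greenbody [280, 177, 26, 38, 462] ztop 0.105 rect [551.  100.5] [33.8 52.7] 7.3
carton [318, 183, 17, 19, 268] ztop 0.080 rect [601.7 103.1] [24.  24.2] 8.6
lookalike? [378, 186, 13, 12, 115] ztop 0.084 rect [689.9 105.2] [14.7 16.3] 89.4
scenemat [360, 260, 91, 43, 2067] ztop 0.007 rect [ 474.2 -284.2] [107.1 167.5] 3.0
scene tray 245 ((493.172119140625, 349.40673828125), (106.1602783203125, 126.8301773071289), 2.9304637908935547)
scene carton 51 ((606.3220825195312, 94.70652770996094), (34.12000274658203, 16.15741539001465), 40.26782989501953)
scene -0.45 zmax 0.22 x 0.576 0.719
scene -0.4 zmax 0.22 x 0.574 0.72
scene -0.35 zmax 0.22 x 0.576 0.719
scene -0.3 zmax 0.219 x 0.605 0.72
scene -0.25 zmax 0.219 x 0.611 0.72
scene -0.2 zmax 0.218 x 0.613 0.718
scene -0.15 zmax 0.14 x 0.38 0.72
scene -0.1 zmax 0.14 x 0.38 0.72
scene -0.05 zmax 0.174 x 0.38 0.72
side tray 666 ((483.6650390625, 351.174072265625), (121.37908935546875, 121.80329895019531), 4.009901523590088)
side carton 144 ((593.0763549804688, 100.0634536743164), (47.437339782714844, 27.844287872314453), 15.023978233337402)
side -0.45 zmax 0.218 x 0.579 0.72
side -0.4 zmax 0.219 x 0.579 0.719
side -0.35 zmax 0.219 x 0.594 0.72
side -0.3 zmax 0.219 x 0.612 0.72
side -0.25 zmax 0.218 x 0.618 0.711
side -0.2 zmax 0.218 x 0.618 0.72
side -0.15 zmax 0.139 x 0.38 0.63
side -0.1 zmax 0.141 x 0.38 0.719
side -0.05 zmax 0.173 x 0.38 0.72
```

```bash
cat > go.py <<'E'
import sys
from h import *
# target x y z (mm), yaw deg of tool y axis from world x
t=np.array([float(v) for v in sys.argv[1:4]])/1000; yaw=float(sys.argv[4])
o=ctrl.get_obs(); R=Ro.from_rotvec(o["tool_rot"])
D=Ro.from_matrix(np.array([[0,1,0],[1,0,0],[0,0,-1.]]))
G=Ro.from_euler("z",yaw,degrees=True)*D
w=(R.inv()*G).as_rotvec(degrees=True)/8
print("pos",o["tool_pos"].round(4),"units before turn",(R.inv().apply(t-o["tool_pos"])/.04).round(3),"after turn",(G.inv().apply(t-o["tool_pos"])/.04).round(3),"ang",w.round(3),"F",o["contact_force"].round(1),"open",round(o["opening"],4),"grip",o["grip_force"],"t",o["t"])
E
python3 go.py 544 182 220 5
```

```text
pos [0.5433 0.1369 0.3862] units before turn [1.132 0.031 4.153] after turn [1.122 0.116 4.154] ang [-0.021  0.006 -0.62 ] F [-0.3 -0.3 -0.9] open 0.0852 grip 0.0 t 0.9
```

{"name": "drive_tool", "arguments": {"steps": [{"translation": [0, 0, 0.5], "angular": [0, 0, -0.62], "gripper": 1}, {"translation": [0.5, 0.06, 0.8], "angular": [0, 0, 0], "gripper": 1}, {"translation": [0.6, 0.06, 0.9], "angular": [0, 0, 0], "gripper": 1}, {"translation": [0, 0, 0.8], "angular": [0, 0, 0], "gripper": 1}, {"translation": [0, 0, 0.8], "angular": [0, 0, 0], "gripper": 1}, {"translation": [0, 0, 0.3], "angular": [0, 0, 0], "gripper": 1}, {"translation": [0, 0, 0], "angular": [0, 0, 0], "gripper": 1}]}}

```text
t: 1.78
tool_pos: [0.544, 0.1802, 0.2224]
tool_rot: [-2.123, -2.313, 0.005]
contact_force: [-0.2, 0.6, 0.5]
opening: 0.0855
grip_force: 0.0
```

```bash
python3 go.py 544 182 112 5
python3 - <<'E'
from m import *
im,X=get("wrist","w2"); np.savez("w2.npz",c=im["color"],X=X)
measure(im["color"],X)
E
```

```text
pos [0.544  0.1802 0.2224] units before turn [0.045 0.014 2.76 ] after turn [0.044 0.004 2.76 ] ang [-0.025  0.004 -0.013] F [-0.2  0.6  0.5] open 0.0855 grip 0.0 t 1.775
orange [266, 164, 45, 69, 1688] ztop 0.145 rect [543.  189.1] [33.3 35.1] 6.0
blackcap [269, 208, 39, 45, 1398] ztop 0.177 rect [543.7 182.2] [25.7 26.4] 83.8
green [540, 44, 20, 53, 758] ztop 0.144 rect [728.1 315.1] [10.5 33.7] 43.4
green [273, 247, 33, 46, 1052] ztop 0.108 rect [549.8 132. ] [32.  81.7] 3.8
green [388, 253, 38, 27, 503] ztop 0.067 rect [643.5 140.8] [ 27.8 136.5] 53.6
green [320, 328, 55, 52, 1775] ztop 0.102 rect [638.7  -5.3] [ 3.6 40.8] 76.1
yellow [327, 272, 22, 13, 110] ztop 0.079 rect [603.4  99.3] [22.6 13.6] 7.0
lock [325, 169, 22, 42, 829] ztop 0.075 rect [595.5 184.6] [ 7.3 29.2] 7.7
red [183, 0, 120, 80, 9258] ztop 0.026 rect [485.2 329.7] [118.9  76.7] 4.0
red [187, 240, 6, 17, 48] ztop 0.015 rect [427.9  89. ] [ 3.1 22.2] 13.6
red [190, 258, 7, 11, 36] ztop 0.016 rect [462.6 126.8] [141.8   9.5] 62.5
red [409, 270, 16, 12, 95] ztop 0.083 rect [686.8 108.4] [14.5  8. ] 31.6
red [277, 281, 26, 20, 262] ztop 0.131 rect [552.4 107.3] [12.1 23.1] 85.8
rack 2319 ((568.4249267578125, 142.6031951904297), (107.70661163330078, 166.83685302734375), 5.318591117858887)
```

View pics/w2.png

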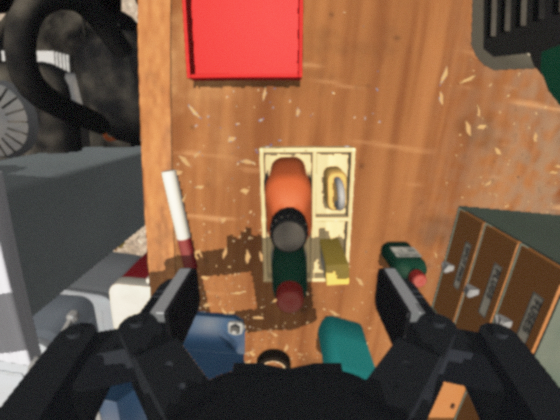

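The orange cap sits at (290,230), midway between the fingers, and its measured height agrees. Descending.

{"name": "drive_tool", "arguments": {"steps": [{"translation": [0.04, 0, 0.7], "angular": [0, 0, 0], "gripper": 1}, {"translation": [0, 0, 0.7], "angular": [0, 0, 0], "gripper": 1}, {"translation": [0, 0, 0.7], "angular": [0, 0, 0], "gripper": 1}, {"translation": [0, 0, 0.5], "angular": [0, 0, 0], "gripper": 1}, {"translation": [0, 0, 0.16], "angular": [0, 0, 0], "gripper": 1}, {"translation": [0, 0, 0], "angular": [0, 0, 0], "gripper": 1}]}}

```text
t: 2.58
tool_pos: [0.5448, 0.1828, 0.1145]
tool_rot: [2.123, 2.315, 0.001]
contact_force: [-0.3, 0.3, 0.2]
opening: 0.0855
grip_force: 0.0
```

{"name": "drive_tool", "arguments": {"steps": [{"translation": [0, 0, 0.08], "angular": [0, 0, 0], "gripper": 1}, {"translation": [0, 0, 0.08], "angular": [0, 0, 0], "gripper": 1}, {"translation": [0, 0, 0.05], "angular": [0, 0, 0], "gripper": 1}, {"translation": [0, 0, 0], "angular": [0, 0, 0], "gripper": 1}]}}

```text
t: 3.08
tool_pos: [0.5441, 0.1828, 0.1053]
tool_rot: [-2.123, -2.315, 0.0]
contact_force: [-0.2, 0.3, -0.6]
opening: 0.0854
grip_force: 0.0
```

{"name": "drive_tool", "arguments": {"steps": [{"translation": [0, 0, 0.05], "angular": [0, 0, 0], "gripper": 1}, {"translation": [0, 0, 0.05], "angular": [0, 0, 0], "gripper": 1}, {"translation": [0, 0, 0], "angular": [0, 0, 0], "gripper": 1}]}}

```text
t: 3.45
tool_pos: [0.5457, 0.1832, 0.1035]
tool_rot: [2.122, 2.314, 0.005]
contact_force: [-1.0, 0.0, 7.0]
opening: 0.0851
grip_force: 0.0
```

{"name": "drive_tool", "arguments": {"force": 50, "steps": [{"translation": [0, 0, 0], "angular": [0, 0, 0], "gripper": 0.2}, {"translation": [0, 0, 0], "angular": [0, 0, 0], "gripper": 0.2}, {"translation": [0, 0, 0], "angular": [0, 0, 0], "gripper": 0.2}, {"translation": [0, 0, 0], "angular": [0, 0, 0], "gripper": 0.2}, {"translation": [0, 0, 0], "angular": [0, 0, 0], "gripper": 0.2}, {"translation": [0, 0, 0], "angular": [0, 0, 0], "gripper": 0.2}, {"translation": [0, 0, 0], "angular": [0, 0, 0], "gripper": 0.2}, {"translation": [0, 0, 0], "angular": [0, 0, 0], "gripper": 0.2}]}}

```text
t: 4.45
tool_pos: [0.5458, 0.1833, 0.1039]
tool_rot: [2.122, 2.314, 0.005]
contact_force: [-2.4, 0.2, 7.3]
opening: 0.0378
grip_force: 50.8
```

{"name": "drive_tool", "arguments": {"force": 60, "steps": [{"translation": [0, 0, -0.1], "angular": [0, 0, 0], "gripper": 0.2}, {"translation": [0, 0, -0.3], "angular": [0, 0, 0], "gripper": 0.2}, {"translation": [0, 0, -0.5], "angular": [0, 0, 0], "gripper": 0.2}, {"translation": [0, 0, -0.5], "angular": [0, 0, 0], "gripper": 0.2}, {"translation": [0, 0, 0], "angular": [0, 0, 0], "gripper": 0.2}]}}

```text
t: 5.08
tool_pos: [0.5462, 0.1831, 0.161]
tool_rot: [2.121, 2.313, 0.008]
contact_force: [0.3, -0.5, -1.2]
opening: 0.0372
grip_force: 60.2
```

```bash
python3 go.py 476 -329 285 5
python3 - <<'E'
from m import *
im,X=get("side","s2"); im2,_=get("scene")
a=im["color"][170:320,200:360];b=im2["color"][110:260,190:350]
cv2.imwrite("pics/s2c.png",cv2.resize(np.hstack([a,b]),None,fx=2.5,fy=2.5,interpolation=2)[...,::-1])
E
```

```text
pos [0.5462 0.1831 0.161 ] units before turn [-12.602  -2.836  -3.124] after turn [-12.602  -2.864  -3.099] ang [ 0.043 -0.005 -0.005] F [ 0.3 -0.5 -1.2] open 0.0372 grip 60.18437369260937 t 5.075
```

View pics/s2c.png

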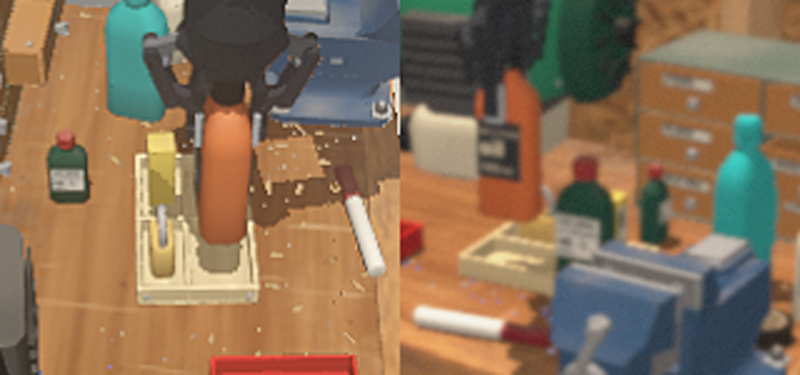

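Left half shows the orange bottle hanging upright in the pads, clear of the rack. Right half shows the same, with the green bottle undisturbed. Lifting on and carrying.

{"name": "drive_tool", "arguments": {"steps": [{"translation": [0, 0, -0.6], "angular": [0, 0, 0], "gripper": 0.2}, {"translation": [0, 0, -0.8], "angular": [0.02, 0, 0], "gripper": 0.2}, {"translation": [0, 0, -0.8], "angular": [0.02, 0, 0], "gripper": 0.2}, {"translation": [-0.3, 0, -0.8], "angular": [0, 0, 0], "gripper": 0.2}, {"translation": [-0.6, -0.2, -0.2], "angular": [0, 0, 0], "gripper": 0.2}, {"translation": [-0.8, -0.2, 0], "angular": [0, 0, 0], "gripper": 0.2}, {"translation": [-0.9, -0.2, 0], "angular": [0, 0, 0], "gripper": 0.2}, {"translation": [-0.9, -0.2, 0], "angular": [0, 0, 0], "gripper": 0.2}]}}

```text
t: 6.18
tool_pos: [0.524, 0.0396, 0.2843]
tool_rot: [-2.119, -2.312, 0.009]
contact_force: [0.6, -0.5, -0.9]
opening: 0.0374
grip_force: 60.4
```

{"name": "drive_tool", "arguments": {"steps": [{"translation": [-0.9, -0.3, 0], "angular": [0, 0, 0], "gripper": 0.2}, {"translation": [-0.9, -0.3, 0], "angular": [0, 0, 0], "gripper": 0.2}, {"translation": [-0.9, -0.3, 0], "angular": [0, 0, 0], "gripper": 0.2}, {"translation": [-0.9, -0.2, 0], "angular": [0, 0, 0], "gripper": 0.2}, {"translation": [-0.9, -0.2, 0], "angular": [0, 0, 0], "gripper": 0.2}, {"translation": [-0.9, -0.2, 0], "angular": [0, 0, 0], "gripper": 0.2}, {"translation": [-0.8, -0.2, 0], "angular": [0, 0, 0], "gripper": 0.2}, {"translation": [-0.8, -0.2, 0], "angular": [0, 0, 0], "gripper": 0.2}]}}

```text
t: 7.18
tool_pos: [0.4726, -0.2458, 0.2847]
tool_rot: [-2.119, -2.311, 0.007]
contact_force: [0.1, 0.1, -1.6]
opening: 0.0375
grip_force: 60.4
```

```bash
python3 go.py 476 -329 103 5
```

```text
pos [ 0.4726 -0.2458  0.2847] units before turn [-2.087 -0.062  4.539] after turn [-2.08  -0.097  4.542] ang [-0.051 -0.011 -0.006] F [ 0.1  0.1 -1.6] open 0.0375 grip 60.43437115789857 t 7.175
```

{"name": "drive_tool", "arguments": {"steps": [{"translation": [-0.7, -0.03, 0], "angular": [-0.05, 0, 0], "gripper": 0.2}, {"translation": [-0.7, -0.04, 0], "angular": [0, 0, 0], "gripper": 0.2}, {"translation": [-0.7, 0, 0.5], "angular": [0, 0, 0], "gripper": 0.2}, {"translation": [0, 0, 0.8], "angular": [0, 0, 0], "gripper": 0.2}, {"translation": [0, 0, 0.9], "angular": [0, 0, 0], "gripper": 0.2}, {"translation": [0, 0, 0.9], "angular": [0, 0, 0], "gripper": 0.2}, {"translation": [0, 0, 0.8], "angular": [0, 0, 0], "gripper": 0.2}, {"translation": [0, 0, 0.2], "angular": [0, 0, 0], "gripper": 0.2}]}}

```text
t: 8.18
tool_pos: [0.476, -0.3271, 0.118]
tool_rot: [-2.119, -2.311, -0.001]
contact_force: [0.1, -0.6, -1.5]
opening: 0.037
grip_force: 60.5
```

{"name": "drive_tool", "arguments": {"steps": [{"translation": [0, 0, 0.1], "angular": [0, 0, 0], "gripper": 0.2}, {"translation": [0, 0, 0], "angular": [0, 0, 0], "gripper": 0.2}]}}

```text
t: 8.43
tool_pos: [0.4786, -0.3294, 0.1193]
tool_rot: [2.121, 2.313, 0.002]
contact_force: [-0.1, 0.1, -1.6]
opening: 0.0374
grip_force: 60.4
```

```bash
python3 go.py 476 -329 101 5
```

```text
pos [ 0.4786 -0.3294  0.1193] units before turn [ 0.016 -0.066  0.456] after turn [ 0.015 -0.064  0.456] ang [ 0.019  0.01  -0.005] F [-0.1  0.1 -1.6] open 0.0374 grip 60.44524073920911 t 8.425
```

{"name": "drive_tool", "arguments": {"steps": [{"translation": [0, -0.06, 0.3], "angular": [0, 0, 0], "gripper": 0.2}, {"translation": [0, 0, 0.07], "angular": [0, 0, 0], "gripper": 0.2}, {"translation": [0, 0, 0], "angular": [0, 0, 0], "gripper": 0.2}]}}

```text
t: 8.8
tool_pos: [0.4754, -0.3289, 0.1029]
tool_rot: [2.123, 2.315, 0.002]
contact_force: [-0.1, 0.1, -2.1]
opening: 0.0374
grip_force: 60.5
```

{"name": "drive_tool", "arguments": {"steps": [{"translation": [0, 0, 0.05], "angular": [0, 0, 0], "gripper": 0.2}, {"translation": [0, 0, 0.03], "angular": [0, 0, 0], "gripper": 0.2}, {"translation": [0, 0, 0], "angular": [0, 0, 0], "gripper": 0.2}]}}

```text
t: 9.18
tool_pos: [0.4759, -0.3294, 0.101]
tool_rot: [2.122, 2.314, 0.001]
contact_force: [-1.5, 1.6, 3.5]
opening: 0.0374
grip_force: 61.1
```

{"name": "drive_tool", "arguments": {"steps": [{"translation": [0, 0, 0], "angular": [0, 0, 0], "gripper": 0.55}, {"translation": [0, 0, 0], "angular": [0, 0, 0], "gripper": 0.7}, {"translation": [0, 0, 0], "angular": [0, 0, 0], "gripper": 1}, {"translation": [0, 0, 0], "angular": [0, 0, 0], "gripper": 1}, {"translation": [0, 0, 0], "angular": [0, 0, 0], "gripper": 1}, {"translation": [0, 0, -0.2], "angular": [0, 0, 0], "gripper": 1}, {"translation": [0, 0, -0.5], "angular": [0, 0, 0], "gripper": 1}, {"translation": [0, 0, -0.8], "angular": [0, 0, 0], "gripper": 1}]}}

```text
t: 10.18
tool_pos: [0.4749, -0.3285, 0.1603]
tool_rot: [-2.122, -2.314, -0.002]
contact_force: [0.2, 0.2, 0.9]
opening: 0.0857
grip_force: 0.0
```

{"name": "drive_tool", "arguments": {"steps": [{"translation": [0, 0, -1], "angular": [0, 0, 0], "gripper": 1}, {"translation": [0, 0, -1], "angular": [0, 0, 0], "gripper": 1}, {"translation": [0, 0, -0.5], "angular": [0, 0, 0], "gripper": 1}, {"translation": [0, 0, 0], "angular": [0, 0, 0], "gripper": 1}]}}

```text
t: 10.68
tool_pos: [0.476, -0.3296, 0.2622]
tool_rot: [2.12, 2.312, 0.002]
contact_force: [0.1, 1.2, 0.5]
opening: 0.0852
grip_force: 0.0
```

```bash
python3 go.py 551 100.4 240 5
cat > look.py <<'E'
from m import *
import sys
# top centre of things above a height near a place, from cameras
def near(X,cx,cy,r,z0,z1):
    x,y,z=[X[...,i] for i in range(3)]
    P=X[(abs(x-cx)<r)&(abs(y-cy)<r)&(z>z0)&(z<z1)]
    return (len(P),)+((cv2.minAreaRect((P[:,:2]*1000).astype(np.float32)),P[:,2].max().round(4)) if len(P)>5 else ())
E
python3 - <<'E'
from look import *
for n in("wrist","scene"):
    im,X=get(n,n+"_3")
    print(n,"cap",near(X,.476,-.329,.04,.15,.2),"body",near(X,.476,-.329,.05,.03,.14))
E
```

```text
pos [ 0.476  -0.3296  0.2622] units before turn [10.549  2.795  0.538] after turn [10.546  2.804  0.556] ang [ 0.028  0.019 -0.005] F [0.1 1.2 0.5] open 0.0852 grip 0.0 t 10.675
wrist cap (947, ((474.0882263183594, -330.5779724121094), (25.435218811035156, 26.451492309570312), 67.4521484375), np.float64(0.1755)) body (1642, ((473.4683532714844, -328.0437316894531), (41.58880615234375, 55.374935150146484), 7.0357208251953125), np.float64(0.14))
scene cap (221, ((470.4383850097656, -332.4490966796875), (24.885826110839844, 23.599523544311523), 62.92353439331055), np.float64(0.1769)) body (1793, ((466.4326477050781, -333.7972106933594), (34.094364166259766, 61.826690673828125), 6.701944828033447), np.float64(0.14))
```

Orange stands upright at (474,-330), top 0.175. Now the green bottle.

{"name": "drive_tool", "arguments": {"steps": [{"translation": [0.9, 0.25, 0], "angular": [0, 0, 0], "gripper": 1}, {"translation": [1, 0.25, 0], "angular": [0, 0, 0], "gripper": 1}, {"translation": [1, 0.25, 0], "angular": [0, 0, 0], "gripper": 1}, {"translation": [1, 0.25, 0], "angular": [0, 0, 0], "gripper": 1}, {"translation": [1, 0.3, 0], "angular": [0, 0, 0], "gripper": 1}, {"translation": [1, 0.3, 0], "angular": [0, 0, 0], "gripper": 1}, {"translation": [1, 0.3, 0], "angular": [0, 0, 0], "gripper": 1}, {"translation": [1, 0.3, 0], "angular": [0, 0, 0], "gripper": 1}]}}

```text
t: 11.78
tool_pos: [0.5348, -0.0051, 0.2573]
tool_rot: [-2.121, -2.313, 0.002]
contact_force: [0.6, -0.2, 0.3]
opening: 0.0851
grip_force: 0.0
```

{"name": "drive_tool", "arguments": {"steps": [{"translation": [1, 0.3, 0], "angular": [0, 0, 0], "gripper": 1}, {"translation": [1, 0.2, 0], "angular": [0, 0, 0], "gripper": 1}, {"translation": [0.55, 0.1, 0.4], "angular": [0, 0, 0], "gripper": 1}, {"translation": [0, 0, 0.8], "angular": [0, 0, 0], "gripper": 1}, {"translation": [0, 0, 0.5], "angular": [0, 0, 0], "gripper": 1}, {"translation": [0, 0, 0], "angular": [0, 0, 0], "gripper": 1}]}}

```text
t: 12.52
tool_pos: [0.549, 0.0967, 0.1886]
tool_rot: [-2.121, -2.312, 0.006]
contact_force: [-0.1, 0.5, 1.1]
opening: 0.0853
grip_force: 0.0
```

```bash
python3 go.py 551 100.4 71 5
python3 - <<'E'
from look import *
for n in("wrist",):
    im,X=get(n,n+"_4")
    print(n,"cap",near(X,.551,.1,.03,.12,.15),"body",near(X,.551,.1,.035,.075,.106),"carton",near(X,.602,.103,.03,.07,.09),"lock",near(X,.596,.184,.035,.06,.09))
    measure(im["color"],X)
E
```

```text
pos [0.549  0.0967 0.1886] units before turn [0.087 0.074 2.939] after turn [0.088 0.059 2.939] ang [-0.037 -0.002 -0.008] F [-0.1  0.5  1.1] open 0.0853 grip 0.0 t 12.525
wrist cap (979, ((551.3072509765625, 100.8221435546875), (24.770858764648438, 24.070152282714844), 38.11900329589844), np.float64(0.1331)) body (1490, ((551.1456298828125, 101.247802734375), (37.40312957763672, 55.753150939941406), 6.109515190124512), np.float64(0.106)) carton (831, ((602.034423828125, 103.18965911865234), (24.0987491607666, 24.37209129333496), 8.845149040222168), np.float64(0.0813)) lock (359, ((596.1475219726562, 184.8448028564453), (7.81922721862793, 31.702346801757812), 7.799131870269775), np.float64(0.077))
green [272, 165, 41, 59, 1548] ztop 0.108 rect [550.8 109.8] [31.7 34. ] 6.9
green [407, 191, 49, 28, 758] ztop 0.067 rect [687.3 106.2] [32.2 19. ] 6.0
green [327, 286, 67, 88, 2595] ztop 0.209 rect [591.4  94.9] [ 1.  10.4] 6.5
yellow [337, 194, 28, 27, 555] ztop 0.080 rect [602.2 103.5] [23.6 22.9] 8.0
lock [335, 85, 27, 50, 1218] ztop 0.075 rect [596.2 184.4] [ 7.8 30.6] 7.8
red [172, 178, 12, 39, 168] ztop 0.017 rect [428.2  80.1] [ 6.5 41.4] 9.9
red [276, 205, 35, 26, 348] ztop 0.131 rect [551.2 105.7] [23.9 14.6] 7.0
red [437, 205, 19, 16, 119] ztop 0.083 rect [686.1 107.8] [15.1  6.8] 48.4
red [288, 224, 10, 7, 33] ztop 0.132 rect [551.6 102.4] [4.8 5.7] 48.1
rack 3934 ((568.8961181640625, 142.74691772460938), (108.03382873535156, 167.13795471191406), 5.025331497192383)
```

{"name": "drive_tool", "arguments": {"steps": [{"translation": [0.09, 0.06, 0], "angular": [-0.03, 0, 0], "gripper": 0.65}, {"translation": [0, 0, 0.4], "angular": [0, 0, 0], "gripper": 0.65}, {"translation": [0, 0, 0.6], "angular": [0, 0, 0], "gripper": 0.65}, {"translation": [0, 0, 0.6], "angular": [0, 0, 0], "gripper": 0.65}, {"translation": [0, 0, 0.5], "angular": [0, 0, 0], "gripper": 0.65}, {"translation": [0, 0, 0.4], "angular": [0, 0, 0], "gripper": 0.65}, {"translation": [0, 0, 0.3], "angular": [0, 0, 0], "gripper": 0.65}, {"translation": [0, 0, 0], "angular": [0, 0, 0], "gripper": 0.65}]}}

```text
t: 13.58
tool_pos: [0.5531, 0.1009, 0.0792]
tool_rot: [2.122, 2.314, 0.005]
contact_force: [-0.8, 1.1, 0.5]
opening: 0.0558
grip_force: 0.0
```

```bash
python3 go.py 551.2 100.6 71 5
```

```text
pos [0.5531 0.1009 0.0792] units before turn [-0.002 -0.048  0.204] after turn [-0.002 -0.047  0.204] ang [ 0.027 -0.001 -0.005] F [-0.8  1.1  0.5] open 0.0558 grip 0.0 t 13.575
```

{"name": "drive_tool", "arguments": {"force": 40, "steps": [{"translation": [0, -0.05, 0.17], "angular": [0, 0, 0], "gripper": 0.65}, {"translation": [0, 0, 0], "angular": [0, 0, 0], "gripper": 0.65}, {"translation": [0, 0, 0], "angular": [0, 0, 0], "gripper": 0.2}, {"translation": [0, 0, 0], "angular": [0, 0, 0], "gripper": 0.2}, {"translation": [0, 0, 0], "angular": [0, 0, 0], "gripper": 0.2}, {"translation": [0, 0, 0], "angular": [0, 0, 0], "gripper": 0.2}, {"translation": [0, 0, 0], "angular": [0, 0, 0], "gripper": 0.2}]}}

```text
t: 14.45
tool_pos: [0.5523, 0.1007, 0.0741]
tool_rot: [2.12, 2.312, 0.008]
contact_force: [1.0, -1.1, 5.1]
opening: 0.0343
grip_force: 40.1
```

```bash
python3 go.py 551.2 100.6 71 5
python3 - <<'E'
from look import *
im,X=get("side")
cv2.imwrite("pics/s5.png",cv2.resize(im["color"][150:330,200:380],None,fx=3.3,fy=3.3,interpolation=2)[...,::-1])
E
```

```text
pos [0.5523 0.1007 0.0741] units before turn [-0.    -0.029  0.078] after turn [-0.    -0.029  0.078] ang [ 0.05   0.001 -0.005] F [ 1.  -1.1  5.1] open 0.0343 grip 40.105787239227766 t 14.45
```

View pics/s5.png

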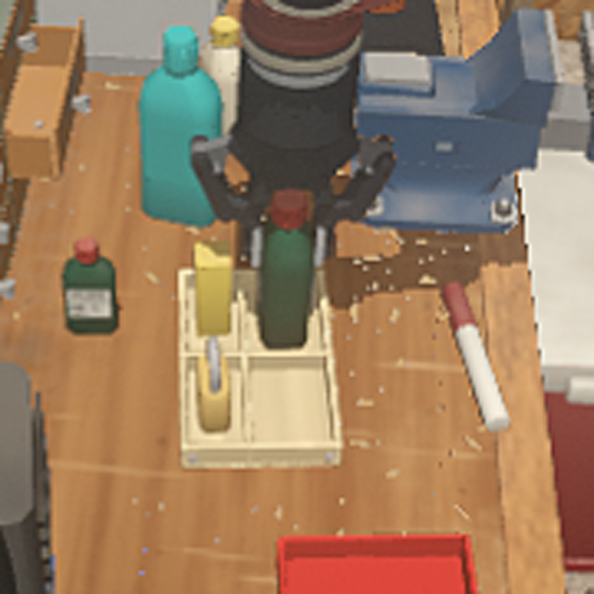

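Green is held upright between the pads and the carton (213,290) is clear and undisturbed. Lifting.

{"name": "drive_tool", "arguments": {"steps": [{"translation": [0, 0, -0.1], "angular": [0, 0, 0], "gripper": 0.2}, {"translation": [0, 0, -0.3], "angular": [0, 0, 0], "gripper": 0.2}, {"translation": [0, 0, -0.6], "angular": [0, 0, 0], "gripper": 0.2}, {"translation": [0, 0, -0.8], "angular": [0, 0, 0], "gripper": 0.2}, {"translation": [0, 0, -0.8], "angular": [0, 0, 0], "gripper": 0.2}, {"translation": [0, 0, -0.8], "angular": [0, 0, 0], "gripper": 0.2}, {"translation": [0, 0, -0.8], "angular": [0, 0, 0], "gripper": 0.2}, {"translation": [0, 0, -0.6], "angular": [0, 0, 0], "gripper": 0.2}]}}

```text
t: 15.5
tool_pos: [0.5505, 0.1007, 0.2672]
tool_rot: [2.12, 2.312, 0.008]
contact_force: [-0.4, -0.2, -0.9]
opening: 0.035
grip_force: 39.7
```

```bash
python3 go.py 471.7 -239 255 5
```

```text
pos [0.5505 0.1007 0.2672] units before turn [-8.289 -2.7    0.288] after turn [-8.288 -2.703  0.306] ang [ 0.047 -0.    -0.005] F [-0.4 -0.2 -0.9] open 0.035 grip 39.67297308713114 t 15.5
```

{"name": "drive_tool", "arguments": {"steps": [{"translation": [-0.4, -0.1, 0], "angular": [0.04, 0, 0], "gripper": 0.2}, {"translation": [-0.7, -0.2, 0], "angular": [0, 0, 0], "gripper": 0.2}, {"translation": [-0.9, -0.3, 0], "angular": [0, 0, 0], "gripper": 0.2}, {"translation": [-0.9, -0.3, 0], "angular": [0, 0, 0], "gripper": 0.2}, {"translation": [-0.9, -0.3, 0], "angular": [0, 0, 0], "gripper": 0.2}, {"translation": [-0.9, -0.3, 0], "angular": [0, 0, 0], "gripper": 0.2}, {"translation": [-0.9, -0.3, 0], "angular": [0, 0, 0], "gripper": 0.2}, {"translation": [-0.9, -0.3, 0], "angular": [0, 0, 0], "gripper": 0.2}]}}

```text
t: 16.5
tool_pos: [0.4876, -0.1672, 0.2633]
tool_rot: [-2.122, -2.312, 0.002]
contact_force: [1.0, 0.5, -1.7]
opening: 0.0347
grip_force: 39.7
```

{"name": "drive_tool", "arguments": {"steps": [{"translation": [-0.8, -0.3, 0], "angular": [0, 0, 0], "gripper": 0.2}, {"translation": [-0.6, -0.2, 0], "angular": [0, 0, 0], "gripper": 0.2}, {"translation": [-0.3, -0.1, 0], "angular": [0, 0, 0], "gripper": 0.2}, {"translation": [0, 0, 0], "angular": [0, 0, 0], "gripper": 0.2}]}}

```text
t: 17.0
tool_pos: [0.4706, -0.2358, 0.2642]
tool_rot: [-2.124, -2.312, 0.0]
contact_force: [-0.4, 1.0, -2.2]
opening: 0.0346
grip_force: 39.7
```

```bash
python3 go.py 471.7 -239 85 5
```

```text
pos [ 0.4706 -0.2358  0.2642] units before turn [-0.088  0.026  4.48 ] after turn [-0.082  0.02   4.48 ] ang [-0.01  -0.011 -0.016] F [-0.4  1.  -2.2] open 0.0346 grip 39.65840537468125 t 17.0
```

{"name": "drive_tool", "arguments": {"steps": [{"translation": [-0.08, 0.02, 0.5], "angular": [0, 0, 0], "gripper": 0.2}, {"translation": [0, 0, 0.8], "angular": [0, 0, 0], "gripper": 0.2}, {"translation": [0, 0, 0.9], "angular": [0, 0, 0], "gripper": 0.2}, {"translation": [0, 0, 0.9], "angular": [0, 0, 0], "gripper": 0.2}, {"translation": [0, 0, 0.8], "angular": [0, 0, 0], "gripper": 0.2}, {"translation": [0, 0, 0.6], "angular": [0, 0, 0], "gripper": 0.2}, {"translation": [0, 0, 0], "angular": [0, 0, 0], "gripper": 0.2}]}}

```text
t: 17.88
tool_pos: [0.4704, -0.2362, 0.0815]
tool_rot: [-2.117, -2.312, 0.001]
contact_force: [-0.9, 0.5, -1.5]
opening: 0.0349
grip_force: 39.8
```

{"name": "drive_tool", "arguments": {"steps": [{"translation": [0, 0, 0.17], "angular": [0, 0, 0], "gripper": 0.2}, {"translation": [0, 0, 0], "angular": [0, 0, 0], "gripper": 0.2}]}}

```text
t: 18.12
tool_pos: [0.4728, -0.2386, 0.079]
tool_rot: [2.122, 2.315, 0.0]
contact_force: [-0.8, 1.1, -1.3]
opening: 0.035
grip_force: 39.8
```

{"name": "drive_tool", "arguments": {"steps": [{"translation": [0, 0, 0.1], "angular": [0, 0, 0], "gripper": 0.2}, {"translation": [0, 0, 0.05], "angular": [0, 0, 0], "gripper": 0.2}, {"translation": [0, 0, 0], "angular": [0, 0, 0], "gripper": 0.2}]}}

```text
t: 18.5
tool_pos: [0.4724, -0.2386, 0.0725]
tool_rot: [-2.123, -2.315, -0.0]
contact_force: [-0.2, 0.5, -1.7]
opening: 0.0345
grip_force: 39.8
```

{"name": "drive_tool", "arguments": {"steps": [{"translation": [0, 0, 0.05], "angular": [0, 0, 0], "gripper": 0.2}, {"translation": [0, 0, 0], "angular": [0, 0, 0], "gripper": 0.2}]}}

```text
t: 18.75
tool_pos: [0.4728, -0.239, 0.0711]
tool_rot: [2.123, 2.315, -0.0]
contact_force: [-0.5, -0.6, 2.4]
opening: 0.0346
grip_force: 40.1
```

Contact. Release and rise.

{"name": "drive_tool", "arguments": {"steps": [{"translation": [0, 0, 0], "angular": [0, 0, 0], "gripper": 0.5}, {"translation": [0, 0, 0], "angular": [0, 0, 0], "gripper": 0.65}, {"translation": [0, 0, 0], "angular": [0, 0, 0], "gripper": 0.9}, {"translation": [0, 0, 0], "angular": [0, 0, 0], "gripper": 0.9}, {"translation": [0, 0, 0], "angular": [0, 0, 0], "gripper": 0.9}, {"translation": [0, 0, -0.3], "angular": [0, 0, 0], "gripper": 0.9}, {"translation": [0, 0, -0.7], "angular": [0, 0, 0], "gripper": 0.9}, {"translation": [0, 0, -1], "angular": [0, 0, 0], "gripper": 0.9}]}}

```text
t: 19.75
tool_pos: [0.4718, -0.2382, 0.151]
tool_rot: [-2.122, -2.314, 0.0]
contact_force: [0.5, -0.3, -0.2]
opening: 0.0767
grip_force: 0.0
```

{"name": "drive_tool", "arguments": {"steps": [{"translation": [0, 0, -1], "angular": [0, 0, 0], "gripper": 0.9}, {"translation": [0, 0, -1], "angular": [0, 0, 0], "gripper": 0.9}, {"translation": [0, 0, -0.8], "angular": [0, 0, 0], "gripper": 0.9}, {"translation": [0, 0, 0], "angular": [0, 0, 0], "gripper": 0.9}]}}

```text
t: 20.25
tool_pos: [0.4739, -0.2396, 0.2673]
tool_rot: [2.118, 2.31, 0.002]
contact_force: [0.4, -1.3, 0.1]
opening: 0.0769
grip_force: 0.0
```

```bash
python3 go.py 602 103.3 250 95; python3 go.py 602 103.3 250 -85|tail -c 150
python3 - <<'E'
from look import *
im,X=get("wrist","w6")
print("orange",near(X,.474,-.33,.04,.15,.2),near(X,.474,-.33,.05,.03,.14),"green",near(X,.472,-.239,.03,.115,.15),near(X,.472,-.239,.04,.03,.1))
print(ctrl.get_obs()["q"])
E
```

```text
pos [ 0.4739 -0.2396  0.2673] units before turn [8.265 3.929 0.414] after turn [-3.936  8.26   0.432] ang [ 6.0000e-03  6.3000e-02 -1.1254e+01] F [ 0.4 -1.3  0.1] open 0.0769 grip 0.0 t 20.25
 turn [8.265 3.929 0.414] after turn [ 3.936 -8.26   0.432] ang [ 6.3000e-02 -6.0000e-03  1.1246e+01] F [ 0.4 -1.3  0.1] open 0.0769 grip 0.0 t 20.25
orange (826, ((474.04058837890625, -329.3328857421875), (24.687990188598633, 25.405153274536133), 87.36589050292969), np.float64(0.1746)) (2017, ((473.731689453125, -327.0251770019531), (40.47756576538086, 54.055870056152344), 7.381030082702637), np.float64(0.14)) green (540, ((471.5802307128906, -239.139892578125), (24.499591827392578, 23.995868682861328), 29.818429946899414), np.float64(0.1303)) (950, ((471.52117919921875, -237.968994140625), (37.56045150756836, 54.680023193359375), 6.493713855743408), np.float64(0.1))
[-6.08293152e-01 -1.96700168e-01  1.79447304e+00 -4.02064629e-05
  1.54017124e+00 -6.94877164e-01]
```

Both bottles stand upright on the mat. Now over to the carton.

{"name": "drive_tool", "arguments": {"steps": [{"translation": [0.8, 0.3, 0], "angular": [0, 0, 0], "gripper": 0.7}, {"translation": [1, 0.4, 0], "angular": [0, 0, 0], "gripper": 0.7}, {"translation": [1, 0.4, 0], "angular": [0, 0, 0], "gripper": 0.7}, {"translation": [1, 0.4, 0], "angular": [0, 0, 0], "gripper": 0.7}, {"translation": [1, 0.5, 0], "angular": [0, 0, 0], "gripper": 0.7}, {"translation": [1, 0.5, 0], "angular": [0, 0, 0], "gripper": 0.7}, {"translation": [1, 0.5, 0], "angular": [0, 0, 0], "gripper": 0.7}, {"translation": [0.9, 0.5, 0], "angular": [0, 0, 0], "gripper": 0.7}]}}

```text
t: 21.3
tool_pos: [0.5847, 0.0819, 0.2603]
tool_rot: [-2.121, -2.314, 0.004]
contact_force: [0.0, 0.1, -0.4]
opening: 0.0597
grip_force: 0.0
```

{"name": "drive_tool", "arguments": {"steps": [{"translation": [0.5, 0.4, 0], "angular": [0, 0, -0.9], "gripper": 0.7}, {"translation": [0, 0, 0], "angular": [0, 0, -1], "gripper": 0.7}, {"translation": [0, 0, 0], "angular": [0, 0, -1], "gripper": 0.7}, {"translation": [0, 0, 0], "angular": [0, 0, -1], "gripper": 0.7}, {"translation": [0, 0, 0], "angular": [0, 0, -1], "gripper": 0.7}, {"translation": [0, 0, 0], "angular": [0, 0, -1], "gripper": 0.7}, {"translation": [0, 0, 0], "angular": [0, 0, -1], "gripper": 0.7}, {"translation": [0, 0, 0], "angular": [0, 0, -1], "gripper": 0.7}]}}

```text
t: 22.3
tool_pos: [0.5985, 0.1016, 0.2602]
tool_rot: [-0.587, -3.083, 0.001]
contact_force: [-0.5, -0.0, 1.1]
opening: 0.0598
grip_force: 0.0
```

{"name": "drive_tool", "arguments": {"steps": [{"translation": [0, 0, 0], "angular": [0, 0, -1], "gripper": 0.7}, {"translation": [0, 0, 0], "angular": [0, 0, -1], "gripper": 0.7}, {"translation": [0, 0, 0], "angular": [0, 0, -1], "gripper": 0.7}, {"translation": [0, 0, 0], "angular": [0, 0, -0.5], "gripper": 0.7}, {"translation": [0, 0, 0], "angular": [0, 0, 0], "gripper": 0.7}]}}

```text
t: 22.92
tool_pos: [0.5987, 0.1016, 0.2605]
tool_rot: [0.167, -3.134, -0.0]
contact_force: [0.0, 0.5, -1.0]
opening: 0.0598
grip_force: 0.0
```

```bash
python3 go.py 602 103.3 140 96
python3 - <<'E'
from look import *
im,X=get("wrist","w7")
print("carton",near(X,.602,.103,.03,.07,.09),"lock",near(X,.596,.184,.035,.06,.09))
x,y,z=[X[...,i] for i in range(3)]
P=X[(abs(x-.569)<.075)&(abs(y-.142)<.11)&(z>.017)&(z<.027)];print("rack",cv2.minAreaRect((P[:,:2]*1000).astype(np.float32)))
E
```

```text
pos [0.5987 0.1016 0.2605] units before turn [-0.097  0.033  3.013] after turn [-0.087  0.033  3.013] ang [ 0.001 -0.023  0.014] F [ 0.   0.5 -1. ] open 0.0598 grip 0.0 t 22.925
carton (495, ((602.7976684570312, 102.64554595947266), (24.495853424072266, 23.855932235717773), 9.187692642211914), np.float64(0.0809)) lock (191, ((596.471923828125, 183.1385498046875), (7.362120151519775, 31.949054718017578), 8.824600219726562), np.float64(0.0772))
rack ((568.6758422851562, 142.92453002929688), (107.52017211914062, 167.41990661621094), 5.040410995483398)
```

View pics/w7.png

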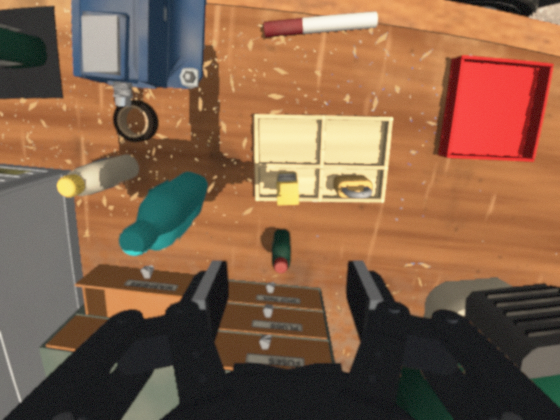

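Carton (288,190) between the fingers' lines, padlock (355,186) clear of them, both front pockets empty.

{"name": "drive_tool", "arguments": {"steps": [{"translation": [-0.09, 0.03, 0.5], "angular": [0, 0, 0], "gripper": 0.62}, {"translation": [0, 0, 0.9], "angular": [0, 0, 0], "gripper": 0.62}, {"translation": [0, 0, 0.9], "angular": [0, 0, 0], "gripper": 0.62}, {"translation": [0, 0, 0.9], "angular": [0, 0, 0], "gripper": 0.62}, {"translation": [0, 0, 0.7], "angular": [0, 0, 0], "gripper": 0.62}, {"translation": [0, 0, 0.5], "angular": [0, 0, 0], "gripper": 0.62}, {"translation": [0, 0, 0], "angular": [0, 0, 0], "gripper": 0.62}]}}

```text
t: 23.85
tool_pos: [0.6012, 0.1032, 0.0837]
tool_rot: [0.168, -3.132, -0.0]
contact_force: [0.1, 0.2, 0.6]
opening: 0.0527
grip_force: 0.0
```

```bash
python3 go.py 602.3 103 33 96
```

```text
pos [0.6012 0.1032 0.0837] units before turn [-0.033 -0.008  1.268] after turn [-0.027 -0.007  1.268] ang [ 0.002 -0.035  0.018] F [0.1 0.2 0.6] open 0.0527 grip 0.0 t 23.85
```

{"name": "drive_tool", "arguments": {"force": 20, "steps": [{"translation": [-0.03, 0, 0.5], "angular": [0, -0.03, 0], "gripper": 0.62}, {"translation": [0, 0, 0.5], "angular": [0, 0, 0], "gripper": 0.62}, {"translation": [0, 0, 0.25], "angular": [0, 0, 0], "gripper": 0.62}, {"translation": [0, 0, 0], "angular": [0, 0, 0], "gripper": 0.62}, {"translation": [0, 0, 0], "angular": [0, 0, 0], "gripper": 0.4}, {"translation": [0, 0, 0], "angular": [0, 0, 0], "gripper": 0.25}, {"translation": [0, 0, 0], "angular": [0, 0, 0], "gripper": 0.15}, {"translation": [0, 0, 0], "angular": [0, 0, 0], "gripper": 0.15}]}}

```text
t: 24.85
tool_pos: [0.6051, 0.1034, 0.0376]
tool_rot: [-0.169, 3.131, 0.0]
contact_force: [-0.3, -0.1, 4.3]
opening: 0.0237
grip_force: 24.2
```

{"name": "drive_tool", "arguments": {"steps": [{"translation": [0, 0, 0], "angular": [0, 0, 0], "gripper": 0.15}, {"translation": [0, 0, 0], "angular": [0, 0, 0], "gripper": 0.15}, {"translation": [0, 0, 0], "angular": [0, 0, 0], "gripper": 0.15}]}}

```text
t: 25.22
tool_pos: [0.6051, 0.1034, 0.0376]
tool_rot: [-0.168, 3.131, 0.0]
contact_force: [-0.1, -0.1, 5.8]
opening: 0.0236
grip_force: 24.4
```

{"name": "drive_tool", "arguments": {"steps": [{"translation": [0, 0, -0.1], "angular": [0, 0, 0], "gripper": 0.15}, {"translation": [0, 0, -0.3], "angular": [0, 0, 0], "gripper": 0.15}, {"translation": [0, 0, -0.6], "angular": [0, 0, 0], "gripper": 0.15}, {"translation": [0, 0, -0.8], "angular": [0, 0, 0], "gripper": 0.15}, {"translation": [0, 0, -0.9], "angular": [0, 0, 0], "gripper": 0.15}, {"translation": [0, 0, -0.9], "angular": [0, 0, 0], "gripper": 0.15}, {"translation": [0, 0, -0.6], "angular": [0, 0, 0], "gripper": 0.15}, {"translation": [0, 0, 0], "angular": [0, 0, 0], "gripper": 0.15}]}}

```text
t: 26.22
tool_pos: [0.6049, 0.1034, 0.2077]
tool_rot: [-0.168, 3.128, 0.0]
contact_force: [-0.6, 0.8, -0.2]
opening: 0.0239
grip_force: 23.8
```

```bash
python3 go.py 484 350 60 96
```

```text
pos [0.6049 0.1034 0.2077] units before turn [2.379 6.455 3.668] after turn [2.362 6.448 3.693] ang [-0.002  0.068  0.02 ] F [-0.6  0.8 -0.2] open 0.0239 grip 23.790798783302307 t 26.225
```

{"name": "drive_tool", "arguments": {"steps": [{"translation": [0.2, 0.5, 0], "angular": [0, 0.03, 0], "gripper": 0.15}, {"translation": [0.3, 0.8, 0], "angular": [0, 0.03, 0], "gripper": 0.15}, {"translation": [0.3, 0.9, 0], "angular": [0, 0, 0], "gripper": 0.15}, {"translation": [0.3, 0.9, 0], "angular": [0, 0, 0], "gripper": 0.15}, {"translation": [0.4, 0.9, 0], "angular": [0, 0, 0], "gripper": 0.15}, {"translation": [0.4, 0.9, 0], "angular": [0, 0, 0], "gripper": 0.15}, {"translation": [0.3, 0.9, 0], "angular": [0, 0, 0], "gripper": 0.15}, {"translation": [0.2, 0.6, 0], "angular": [0, 0, 0], "gripper": 0.15}]}}

```text
t: 27.22
tool_pos: [0.4777, 0.3492, 0.2023]
tool_rot: [0.171, -3.129, 0.002]
contact_force: [0.5, -0.1, -0.2]
opening: 0.0236
grip_force: 23.8
```

{"name": "drive_tool", "arguments": {"steps": [{"translation": [0, 0, 0.5], "angular": [0, 0, 0], "gripper": 0.15}, {"translation": [0, 0, 0.7], "angular": [0, 0, 0], "gripper": 0.15}, {"translation": [0, 0, 0.7], "angular": [0, 0, 0], "gripper": 0.15}, {"translation": [0, 0, 0.7], "angular": [0, 0, 0], "gripper": 0.15}, {"translation": [0, 0, 0.7], "angular": [0, 0, 0], "gripper": 0.15}, {"translation": [0, 0, 0.3], "angular": [0, 0, 0], "gripper": 0.15}, {"translation": [0, 0, 0], "angular": [0, 0, 0], "gripper": 0.15}]}}

```text
t: 28.1
tool_pos: [0.4788, 0.3464, 0.0587]
tool_rot: [0.168, -3.129, 0.003]
contact_force: [0.4, 0.7, -0.2]
opening: 0.0239
grip_force: 23.8
```

```bash
python3 go.py 484 350 36 96
python3 - <<'E'
from look import *
im,X=get("side")
cv2.imwrite("pics/s8.png",cv2.resize(im["color"][210:390,210:390],None,fx=3,fy=3,interpolation=2)[...,::-1])
E
```

```text
pos [0.4788 0.3464 0.0587] units before turn [-0.144  0.076  0.567] after turn [-0.14   0.076  0.568] ang [-0.011 -0.056  0.017] F [ 0.4  0.7 -0.2] open 0.0239 grip 23.769055008888245 t 28.1
```

View pics/s8.png

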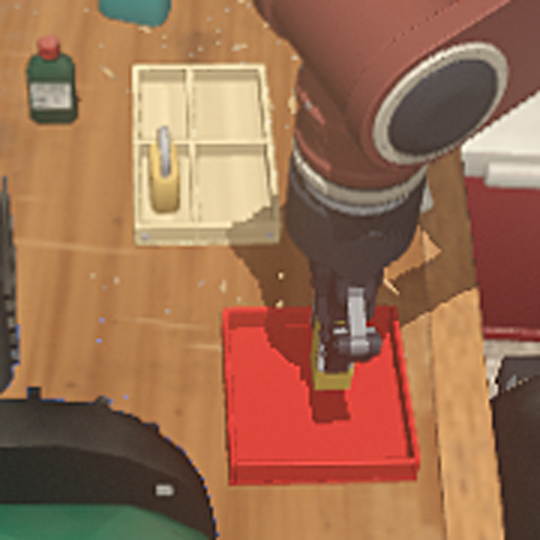

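The carton (332,378) hangs over the middle of the tray, and the padlock (163,170) is standing. Lowering.

{"name": "drive_tool", "arguments": {"steps": [{"translation": [-0.14, 0.07, 0.2], "angular": [0, -0.05, 0], "gripper": 0.15}, {"translation": [0, 0, 0.2], "angular": [0, 0, 0], "gripper": 0.15}, {"translation": [0, 0, 0.05], "angular": [0, 0, 0], "gripper": 0.15}, {"translation": [0, 0, 0], "angular": [0, 0, 0], "gripper": 0.15}]}}

```text
t: 28.65
tool_pos: [0.4852, 0.3508, 0.0426]
tool_rot: [-0.169, 3.135, -0.0]
contact_force: [-0.3, 0.9, -0.3]
opening: 0.0239
grip_force: 23.8
```

{"name": "drive_tool", "arguments": {"steps": [{"translation": [0, 0, 0.05], "angular": [0, 0, 0], "gripper": 0.15}, {"translation": [0, 0, 0], "angular": [0, 0, 0], "gripper": 0.15}]}}

```text
t: 28.9
tool_pos: [0.4853, 0.3508, 0.0408]
tool_rot: [-0.169, 3.134, 0.0]
contact_force: [-0.5, 0.8, 0.2]
opening: 0.0236
grip_force: 23.8
```

{"name": "drive_tool", "arguments": {"steps": [{"translation": [0, 0, 0.06], "angular": [0, 0, 0], "gripper": 0.15}, {"translation": [0, 0, 0], "angular": [0, 0, 0], "gripper": 0.15}]}}

```text
t: 29.15
tool_pos: [0.4852, 0.3507, 0.0382]
tool_rot: [-0.169, 3.135, -0.0]
contact_force: [-0.8, 0.1, -0.7]
opening: 0.0238
grip_force: 23.8
```

{"name": "drive_tool", "arguments": {"steps": [{"translation": [0, 0, 0.05], "angular": [0, 0, 0], "gripper": 0.15}, {"translation": [0, 0, 0], "angular": [0, 0, 0], "gripper": 0.15}]}}

```text
t: 29.4
tool_pos: [0.4852, 0.3507, 0.0362]
tool_rot: [-0.169, 3.135, -0.0]
contact_force: [0.7, 0.3, -0.1]
opening: 0.0238
grip_force: 23.8
```

{"name": "drive_tool", "arguments": {"steps": [{"translation": [0, 0, 0.04], "angular": [0, 0, 0], "gripper": 0.15}, {"translation": [0, 0, 0], "angular": [0, 0, 0], "gripper": 0.15}]}}

```text
t: 29.65
tool_pos: [0.4856, 0.351, 0.0356]
tool_rot: [-0.169, 3.134, 0.0]
contact_force: [-2.0, -1.5, 4.3]
opening: 0.0237
grip_force: 24.3
```

{"name": "drive_tool", "arguments": {"steps": [{"translation": [0, 0, 0], "angular": [0, 0, 0], "gripper": 0.35}, {"translation": [0, 0, 0], "angular": [0, 0, 0], "gripper": 0.45}, {"translation": [0, 0, 0], "angular": [0, 0, 0], "gripper": 0.6}, {"translation": [0, 0, 0], "angular": [0, 0, 0], "gripper": 0.6}, {"translation": [0, 0, -0.2], "angular": [0, 0, 0], "gripper": 0.6}, {"translation": [0, 0, -0.5], "angular": [0, 0, 0], "gripper": 0.6}, {"translation": [0, 0, -0.8], "angular": [0, 0, 0], "gripper": 0.6}, {"translation": [0, 0, -1], "angular": [0, 0, 0], "gripper": 0.6}]}}

```text
t: 30.65
tool_pos: [0.4849, 0.3507, 0.1368]
tool_rot: [-0.169, 3.134, 0.0]
contact_force: [-0.2, -0.0, 0.6]
opening: 0.0513
grip_force: 0.0
```

{"name": "drive_tool", "arguments": {"steps": [{"translation": [0, 0, -1], "angular": [0, 0, 0], "gripper": 1}, {"translation": [0, 0, -1], "angular": [0, 0, 0], "gripper": 1}, {"translation": [0, 0, -1], "angular": [0, 0, 0], "gripper": 1}, {"translation": [0, 0, 0], "angular": [0, 0, 0], "gripper": 1}]}}

```text
t: 31.15
tool_pos: [0.4868, 0.352, 0.262]
tool_rot: [-0.168, 3.124, 0.008]
contact_force: [0.1, 0.0, 0.7]
opening: 0.0853
grip_force: 0.0
```

```bash
python3 go.py 471.6 -239.1 250 5
python3 - <<'E'
from look import *
for n in("wrist","side"):
    im,X=get(n)
    print(n,"carton",near(X,.485,.35,.035,.06,.09),near(X,.485,.35,.04,.03,.09))
E
```

```text
pos [0.4868 0.352  0.262 ] units before turn [  1.969 -14.652   0.211] after turn [-14.687  -1.667   0.299] ang [ 0.098  0.048 11.396] F [0.1 0.  0.7] open 0.0853 grip 0.0 t 31.15
wrist carton (550, ((482.8555908203125, 350.8068542480469), (24.661392211914062, 24.461332321166992), 5.837592124938965), np.float64(0.0785)) (649, ((482.8330383300781, 350.7825927734375), (24.791507720947266, 24.549877166748047), 6.235434532165527), np.float64(0.0785))
side carton (218, ((483.102783203125, 350.9041748046875), (24.618812561035156, 25.70769691467285), 7.678608417510986), np.float64(0.0796)) (344, ((482.5315856933594, 350.89410400390625), (25.671667098999023, 25.97130012512207), 7.160443305969238), np.float64(0.0796))
```

Carton upright in the tray at (483,351). Now turning back and going for the bottles.

{"name": "drive_tool", "arguments": {"steps": [{"translation": [0, 0, 0], "angular": [0.05, 0.03, 0.9], "gripper": 1}, {"translation": [0, 0, 0], "angular": [0, 0, 1], "gripper": 1}, {"translation": [0, 0, 0], "angular": [0, 0, 1], "gripper": 1}, {"translation": [0, 0, 0], "angular": [0, 0, 1], "gripper": 1}, {"translation": [0, 0, 0], "angular": [0, 0, 1], "gripper": 1}, {"translation": [0, 0, 0], "angular": [0, 0, 1], "gripper": 1}, {"translation": [0, 0, 0], "angular": [0, 0, 1], "gripper": 1}, {"translation": [0, 0, 0], "angular": [0, 0, 1], "gripper": 1}]}}

```text
t: 32.25
tool_pos: [0.4839, 0.3503, 0.2528]
tool_rot: [1.506, 2.756, -0.015]
contact_force: [0.5, 0.7, 0.2]
opening: 0.0853
grip_force: 0.0
```

{"name": "drive_tool", "arguments": {"steps": [{"translation": [0, 0, 0], "angular": [0, 0, 1], "gripper": 1}, {"translation": [0, 0, 0], "angular": [0, 0, 1], "gripper": 1}, {"translation": [0, 0, 0], "angular": [0, 0, 1], "gripper": 1}, {"translation": [0, 0, 0], "angular": [0, 0, 0.5], "gripper": 1}, {"translation": [0, 0, 0], "angular": [0, 0, 0], "gripper": 1}]}}

```text
t: 32.88
tool_pos: [0.484, 0.3504, 0.2531]
tool_rot: [2.12, 2.314, -0.013]
contact_force: [1.2, -0.1, -0.4]
opening: 0.0852
grip_force: 0.0
```

```bash
python3 go.py 471.6 -239.1 260 5
```

```text
pos [0.484  0.3504 0.2531] units before turn [-14.654  -1.597  -0.049] after turn [-14.653  -1.594  -0.172] ang [-0.031  0.057  0.001] F [ 1.2 -0.1 -0.4] open 0.0852 grip 0.0 t 32.875
```

{"name": "drive_tool", "arguments": {"steps": [{"translation": [-0.7, -0.1, 0], "angular": [-0.03, 0.06, 0], "gripper": 1}, {"translation": [-1, -0.1, 0], "angular": [0, 0, 0], "gripper": 1}, {"translation": [-1, -0.1, 0], "angular": [0, 0, 0], "gripper": 1}, {"translation": [-1, -0.1, 0], "angular": [0, 0, 0], "gripper": 1}, {"translation": [-1, -0.1, 0], "angular": [0, 0, 0], "gripper": 1}, {"translation": [-1, -0.1, 0], "angular": [0, 0, 0], "gripper": 1}, {"translation": [-1, -0.1, 0], "angular": [0, 0, 0], "gripper": 1}, {"translation": [-1, -0.1, 0], "angular": [0, 0, 0], "gripper": 1}]}}

```text
t: 33.88
tool_pos: [0.4789, 0.0399, 0.2537]
tool_rot: [-2.121, -2.317, -0.003]
contact_force: [-0.8, -0.7, 0.5]
opening: 0.085
grip_force: 0.0
```

{"name": "drive_tool", "arguments": {"steps": [{"translation": [-1, -0.1, 0], "angular": [0, 0, 0], "gripper": 1}, {"translation": [-1, -0.1, 0], "angular": [0, 0, 0], "gripper": 1}, {"translation": [-1, -0.1, 0], "angular": [0, 0, 0], "gripper": 1}, {"translation": [-1, -0.1, 0], "angular": [0, 0, 0], "gripper": 1}, {"translation": [-1, -0.1, 0], "angular": [0, 0, 0], "gripper": 1}, {"translation": [-1, -0.1, 0], "angular": [0, 0, 0], "gripper": 1}, {"translation": [-0.9, -0.1, 0], "angular": [0, 0, 0], "gripper": 1}, {"translation": [0, 0, 0], "angular": [0, 0, 0], "gripper": 0.75}]}}

```text
t: 34.88
tool_pos: [0.4748, -0.2378, 0.2529]
tool_rot: [-2.125, -2.312, -0.004]
contact_force: [-0.1, 0.2, -0.3]
opening: 0.0697
grip_force: 0.0
```

```bash
python3 go.py 471.6 -239.1 80 5
python3 - <<'E'
from look import *
im,X=get("wrist","w9")
print("orange",near(X,.474,-.33,.04,.15,.2),"green",near(X,.472,-.239,.03,.115,.15))
E
```

```text
pos [ 0.4748 -0.2378  0.2529] units before turn [-0.036 -0.085  4.323] after turn [-0.024 -0.081  4.323] ang [ 0.007 -0.019 -0.02 ] F [-0.1  0.2 -0.3] open 0.0697 grip 0.0 t 34.875
orange (894, ((474.326416015625, -329.1184387207031), (23.859622955322266, 25.737245559692383), 80.90015411376953), np.float64(0.175)) green (596, ((471.8414611816406, -239.14987182617188), (23.902257919311523, 24.599468231201172), 78.13630676269531), np.float64(0.1302))
```

{"name": "drive_tool", "arguments": {"steps": [{"translation": [-0.02, -0.06, 0.6], "angular": [0, 0, 0], "gripper": 0.75}, {"translation": [0, 0, 0.9], "angular": [0, 0, 0], "gripper": 0.75}, {"translation": [0, 0, 0.9], "angular": [0, 0, 0], "gripper": 0.75}, {"translation": [0, 0, 0.9], "angular": [0, 0, 0], "gripper": 0.75}, {"translation": [0, 0, 0.8], "angular": [0, 0, 0], "gripper": 0.75}, {"translation": [0, 0, 0.2], "angular": [0, 0, 0], "gripper": 0.75}, {"translation": [0, 0, 0], "angular": [0, 0, 0], "gripper": 0.75}]}}

```text
t: 35.8
tool_pos: [0.4736, -0.2362, 0.082]
tool_rot: [-2.122, -2.317, -0.005]
contact_force: [0.0, -0.0, 0.9]
opening: 0.0641
grip_force: 0.0
```

```bash
python3 go.py 472 -239.1 70 5
```

```text
pos [ 0.4736 -0.2362  0.082 ] units before turn [-0.068 -0.047  0.301] after turn [-0.068 -0.046  0.301] ang [ 0.016 -0.015  0.003] F [ 0.  -0.   0.9] open 0.0641 grip 0.0 t 35.8
```

{"name": "drive_tool", "arguments": {"force": 40, "steps": [{"translation": [-0.07, -0.04, 0.2], "angular": [0, 0, 0], "gripper": 0.75}, {"translation": [0, 0, 0.1], "angular": [0, 0, 0], "gripper": 0.75}, {"translation": [0, 0, 0], "angular": [0, 0, 0], "gripper": 0.6}, {"translation": [0, 0, 0], "angular": [0, 0, 0], "gripper": 0.2}, {"translation": [0, 0, 0], "angular": [0, 0, 0], "gripper": 0.2}, {"translation": [0, 0, 0], "angular": [0, 0, 0], "gripper": 0.2}, {"translation": [0, 0, 0], "angular": [0, 0, 0], "gripper": 0.2}, {"translation": [0, 0, 0], "angular": [0, 0, 0], "gripper": 0.2}]}}

```text
t: 36.8
tool_pos: [0.4727, -0.2402, 0.0706]
tool_rot: [2.122, 2.314, 0.005]
contact_force: [0.7, -0.6, 3.4]
opening: 0.0347
grip_force: 40.0
```

{"name": "drive_tool", "arguments": {"steps": [{"translation": [0, 0, -0.1], "angular": [0, 0, 0], "gripper": 0.2}, {"translation": [0, 0, -0.3], "angular": [0, 0, 0], "gripper": 0.2}, {"translation": [0, 0, -0.7], "angular": [0, 0, 0], "gripper": 0.2}, {"translation": [0, 0, -0.9], "angular": [0, 0, 0], "gripper": 0.2}, {"translation": [0, 0, -0.9], "angular": [0, 0, 0], "gripper": 0.2}, {"translation": [0, 0, -0.9], "angular": [0, 0, 0], "gripper": 0.2}, {"translation": [0, 0, -0.8], "angular": [0, 0, 0], "gripper": 0.2}, {"translation": [0, 0, -0.3], "angular": [0, 0, 0], "gripper": 0.2}]}}

```text
t: 37.8
tool_pos: [0.4723, -0.2406, 0.2688]
tool_rot: [2.12, 2.312, 0.005]
contact_force: [-0.0, 0.7, -1.3]
opening: 0.0346
grip_force: 39.8
```

```bash
python3 go.py 549.8 100.4 260 5
```

```text
pos [ 0.4723 -0.2406  0.2688] units before turn [8.325 2.665 0.226] after turn [8.323 2.672 0.219] ang [ 0.039  0.006 -0.005] F [-0.   0.7 -1.3] open 0.0346 grip 39.751662658018176 t 37.8
```

{"name": "drive_tool", "arguments": {"steps": [{"translation": [0.4, 0.1, 0], "angular": [0, 0, 0], "gripper": 0.2}, {"translation": [0.7, 0.2, 0], "angular": [0, 0, 0], "gripper": 0.2}, {"translation": [0.9, 0.3, 0], "angular": [0, 0, 0], "gripper": 0.2}, {"translation": [0.9, 0.3, 0], "angular": [0, 0, 0], "gripper": 0.2}, {"translation": [0.9, 0.3, 0], "angular": [0, 0, 0], "gripper": 0.2}, {"translation": [0.9, 0.3, 0], "angular": [0, 0, 0], "gripper": 0.2}, {"translation": [0.9, 0.3, 0], "angular": [0, 0, 0], "gripper": 0.2}, {"translation": [0.9, 0.3, 0], "angular": [0, 0, 0], "gripper": 0.2}]}}

```text
t: 38.8
tool_pos: [0.5317, 0.0285, 0.2639]
tool_rot: [-2.12, -2.314, -0.001]
contact_force: [0.6, 0.8, -1.5]
opening: 0.0346
grip_force: 39.7
```

{"name": "drive_tool", "arguments": {"steps": [{"translation": [0.8, 0.3, 0], "angular": [0, 0, 0], "gripper": 0.2}, {"translation": [0.7, 0.2, 0], "angular": [0, 0, 0], "gripper": 0.2}, {"translation": [0.3, 0.1, 0], "angular": [0, 0, 0], "gripper": 0.2}, {"translation": [0, 0, 0.6], "angular": [0, 0, 0], "gripper": 0.2}, {"translation": [0, 0, 0.9], "angular": [0, 0, 0], "gripper": 0.2}, {"translation": [0, 0, 0.8], "angular": [0, 0, 0], "gripper": 0.2}, {"translation": [0, 0, 0.6], "angular": [0, 0, 0], "gripper": 0.2}, {"translation": [0, 0, 0], "angular": [0, 0, 0], "gripper": 0.2}]}}

```text
t: 39.8
tool_pos: [0.5482, 0.0999, 0.147]
tool_rot: [-2.121, -2.312, 0.004]
contact_force: [0.3, -0.7, -0.8]
opening: 0.035
grip_force: 39.8
```

```bash
python3 go.py 551.5 100.8 105 5
python3 - <<'E'
from look import *
im,X=get("side"); im2,_=get("scene")
a=im["color"][150:330,200:360];b=im2["color"][110:290,190:350]
cv2.imwrite("pics/s10.png",cv2.resize(np.hstack([a,b]),None,fx=2.5,fy=2.5,interpolation=2)[...,::-1])
E
```

```text
pos [0.5482 0.0999 0.147 ] units before turn [0.014 0.089 1.05 ] after turn [0.016 0.084 1.05 ] ang [-0.035 -0.013 -0.008] F [ 0.3 -0.7 -0.8] open 0.035 grip 39.781953852871084 t 39.8
```

View pics/s10.png

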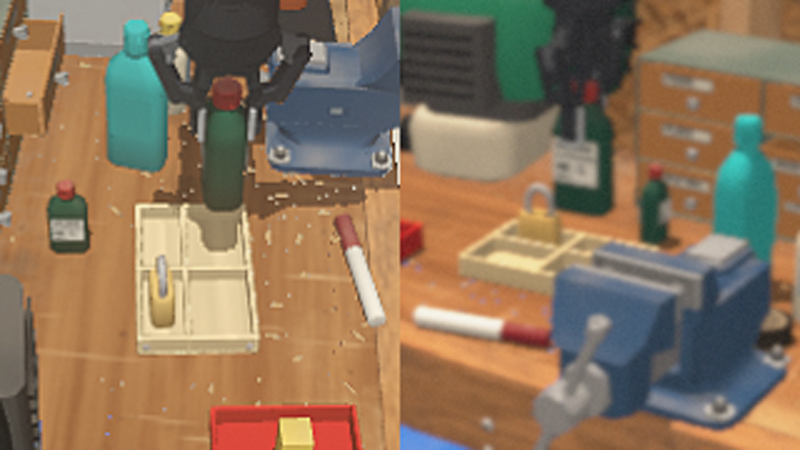

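The green bottle hangs upright over its own pocket, and the carton stands in the tray (295,435).

{"name": "drive_tool", "arguments": {"steps": [{"translation": [0.02, 0.08, 0.4], "angular": [-0.03, 0, 0], "gripper": 0.2}, {"translation": [0, 0, 0.5], "angular": [0, 0, 0], "gripper": 0.2}, {"translation": [0, 0, 0], "angular": [0, 0, 0], "gripper": 0.2}]}}

```text
t: 40.28
tool_pos: [0.5522, 0.1012, 0.1117]
tool_rot: [-2.123, -2.315, -0.003]
contact_force: [0.9, 0.2, -2.1]
opening: 0.0348
grip_force: 39.8
```

```bash
python3 go.py 551.5 100.8 75 5
```

```text
pos [0.5522 0.1012 0.1117] units before turn [-0.01  -0.02   0.918] after turn [-0.008 -0.019  0.918] ang [ 0.009 -0.013 -0.005] F [ 0.9  0.2 -2.1] open 0.0348 grip 39.81658034288557 t 40.275
```

{"name": "drive_tool", "arguments": {"steps": [{"translation": [-0.01, -0.02, 0.3], "angular": [0, 0, 0], "gripper": 0.2}, {"translation": [0, 0, 0.3], "angular": [0, 0, 0], "gripper": 0.2}, {"translation": [0, 0, 0.2], "angular": [0, 0, 0], "gripper": 0.2}, {"translation": [0, 0, 0], "angular": [0, 0, 0], "gripper": 0.2}]}}

```text
t: 40.78
tool_pos: [0.553, 0.1008, 0.0816]
tool_rot: [2.122, 2.314, 0.007]
contact_force: [-0.2, -0.2, -1.8]
opening: 0.0351
grip_force: 39.8
```

{"name": "drive_tool", "arguments": {"steps": [{"translation": [0, 0, 0.08], "angular": [0, 0, 0], "gripper": 0.2}, {"translation": [0, 0, 0], "angular": [0, 0, 0], "gripper": 0.2}]}}

```text
t: 41.02
tool_pos: [0.5538, 0.1009, 0.0797]
tool_rot: [2.121, 2.313, 0.01]
contact_force: [-0.5, -0.2, -0.8]
opening: 0.035
grip_force: 39.8
```

{"name": "drive_tool", "arguments": {"steps": [{"translation": [0, -0.05, 0.08], "angular": [0.03, 0, 0], "gripper": 0.2}, {"translation": [0, 0, 0.04], "angular": [0, 0, 0], "gripper": 0.2}, {"translation": [0, 0, 0], "angular": [0, 0, 0], "gripper": 0.2}]}}

```text
t: 41.4
tool_pos: [0.5516, 0.1007, 0.0745]
tool_rot: [2.123, 2.315, 0.004]
contact_force: [-0.2, 0.2, -1.7]
opening: 0.0346
grip_force: 39.8
```

{"name": "drive_tool", "arguments": {"steps": [{"translation": [0, 0, 0.05], "angular": [0, 0, 0], "gripper": 0.2}, {"translation": [0, 0, 0], "angular": [0, 0, 0], "gripper": 0.2}]}}

```text
t: 41.65
tool_pos: [0.5521, 0.1008, 0.0736]
tool_rot: [2.123, 2.315, 0.005]
contact_force: [-1.6, -0.0, 3.7]
opening: 0.0348
grip_force: 40.3
```

Seated on the floor at the predicted height. Release.

{"name": "drive_tool", "arguments": {"steps": [{"translation": [0, 0, 0], "angular": [0, 0, 0], "gripper": 0.5}, {"translation": [0, 0, 0], "angular": [0, 0, 0], "gripper": 0.65}, {"translation": [0, 0, 0], "angular": [0, 0, 0], "gripper": 0.85}, {"translation": [0, 0, 0], "angular": [0, 0, 0], "gripper": 0.85}, {"translation": [0, 0, 0], "angular": [0, 0, 0], "gripper": 0.85}, {"translation": [0, 0, -0.3], "angular": [0, 0, 0], "gripper": 0.85}, {"translation": [0, 0, -0.7], "angular": [0, 0, 0], "gripper": 0.85}, {"translation": [0, 0, -1], "angular": [0, 0, 0], "gripper": 0.85}]}}

```text
t: 42.65
tool_pos: [0.5507, 0.1005, 0.1531]
tool_rot: [-2.123, -2.315, -0.002]
contact_force: [-0.0, -0.0, 0.0]
opening: 0.0729
grip_force: 0.0
```

{"name": "drive_tool", "arguments": {"steps": [{"translation": [0, 0, -1], "angular": [0, 0, 0], "gripper": 1}, {"translation": [0, 0, -1], "angular": [0, 0, 0], "gripper": 1}, {"translation": [0, 0, -0.7], "angular": [0, 0, 0], "gripper": 1}, {"translation": [0, 0, 0], "angular": [0, 0, 0], "gripper": 1}]}}

```text
t: 43.15
tool_pos: [0.5529, 0.1005, 0.265]
tool_rot: [2.12, 2.311, 0.013]
contact_force: [-0.2, 1.1, -0.4]
opening: 0.0857
grip_force: 0.0
```

```bash
python3 go.py 475 -329.2 260 5
python3 - <<'E'
from look import *
im,X=get("wrist","w11")
print("green",near(X,.551,.1,.03,.115,.15),near(X,.551,.1,.035,.075,.106),"lock",near(X,.596,.184,.035,.06,.09))
E
```

```text
pos [0.5529 0.1005 0.265 ] units before turn [-10.533  -2.869   0.083] after turn [-10.531  -2.876   0.125] ang [ 0.069 -0.01  -0.005] F [-0.2  1.1 -0.4] open 0.0857 grip 0.0 t 43.15
green (577, ((551.221923828125, 101.50255584716797), (24.902755737304688, 23.85395050048828), 16.432605743408203), np.float64(0.1332)) (949, ((550.8326416015625, 102.73963165283203), (36.16712188720703, 54.616546630859375), 5.435606002807617), np.float64(0.1059)) lock (219, ((595.974609375, 184.11471557617188), (7.459995269775391, 31.578428268432617), 8.47081184387207), np.float64(0.0769))
```

Green is back at (551,101), upright. Now orange.

{"name": "drive_tool", "arguments": {"steps": [{"translation": [-0.8, -0.2, 0], "angular": [0.05, 0, 0], "gripper": 1}, {"translation": [-1, -0.3, 0], "angular": [0, 0, 0], "gripper": 1}, {"translation": [-1, -0.3, 0], "angular": [0, 0, 0], "gripper": 1}, {"translation": [-1, -0.3, 0], "angular": [0, 0, 0], "gripper": 1}, {"translation": [-1, -0.3, 0], "angular": [0, 0, 0], "gripper": 1}, {"translation": [-1, -0.3, 0], "angular": [0, 0, 0], "gripper": 1}, {"translation": [-1, -0.3, 0], "angular": [0, 0, 0], "gripper": 1}, {"translation": [-1, -0.3, 0], "angular": [0, 0, 0], "gripper": 1}]}}

```text
t: 44.2
tool_pos: [0.4853, -0.2192, 0.2583]
tool_rot: [-2.118, -2.31, 0.004]
contact_force: [1.3, -0.2, -0.1]
opening: 0.0854
grip_force: 0.0
```

{"name": "drive_tool", "arguments": {"steps": [{"translation": [-1, -0.3, 0], "angular": [0, 0, 0], "gripper": 1}, {"translation": [-1, -0.2, 0], "angular": [0, 0, 0], "gripper": 1}, {"translation": [-0.7, -0.1, 0], "angular": [0, 0, 0], "gripper": 1}, {"translation": [0, 0, 0], "angular": [0, 0, 0], "gripper": 1}]}}

```text
t: 44.7
tool_pos: [0.4709, -0.329, 0.258]
tool_rot: [-2.121, -2.307, 0.004]
contact_force: [-0.1, 1.0, 0.2]
opening: 0.0853
grip_force: 0.0
```

```bash
python3 go.py 475.5 -329.3 118 5
```

```text
pos [ 0.4709 -0.329   0.258 ] units before turn [-0.034  0.14   3.5  ] after turn [-0.019  0.115  3.501] ang [-0.052 -0.033 -0.024] F [-0.1  1.   0.2] open 0.0853 grip 0.0 t 44.7
```

{"name": "drive_tool", "arguments": {"steps": [{"translation": [-0.03, 0.12, 0.4], "angular": [-0.05, -0.03, -0.02], "gripper": 1}, {"translation": [0, 0, 0.8], "angular": [0, 0, 0], "gripper": 1}, {"translation": [0, 0, 0.9], "angular": [0, 0, 0], "gripper": 1}, {"translation": [0, 0, 0.9], "angular": [0, 0, 0], "gripper": 1}, {"translation": [0, 0, 0.5], "angular": [0, 0, 0], "gripper": 1}, {"translation": [0, 0, 0], "angular": [0, 0, 0], "gripper": 1}]}}

```text
t: 45.45
tool_pos: [0.4763, -0.3274, 0.118]
tool_rot: [-2.118, -2.319, -0.0]
contact_force: [0.6, -0.4, 0.4]
opening: 0.0856
grip_force: 0.0
```

```bash
python3 go.py 475.5 -329.3 101.5 5
```

```text
pos [ 0.4763 -0.3274  0.118 ] units before turn [-0.047 -0.023  0.413] after turn [-0.046 -0.023  0.413] ang [-0.003 -0.006  0.022] F [ 0.6 -0.4  0.4] open 0.0856 grip 0.0 t 45.45
```

{"name": "drive_tool", "arguments": {"force": 60, "steps": [{"translation": [-0.04, -0.02, 0.25], "angular": [0, 0, 0], "gripper": 1}, {"translation": [0, 0, 0.13], "angular": [0, 0, 0], "gripper": 1}, {"translation": [0, 0, 0], "angular": [0, 0, 0], "gripper": 0.7}, {"translation": [0, 0, 0], "angular": [0, 0, 0], "gripper": 0.2}, {"translation": [0, 0, 0], "angular": [0, 0, 0], "gripper": 0.2}, {"translation": [0, 0, 0], "angular": [0, 0, 0], "gripper": 0.2}, {"translation": [0, 0, 0], "angular": [0, 0, 0], "gripper": 0.2}, {"translation": [0, 0, 0], "angular": [0, 0, 0], "gripper": 0.2}]}}

```text
t: 46.45
tool_pos: [0.4771, -0.3312, 0.1063]
tool_rot: [2.117, 2.315, 0.0]
contact_force: [0.8, 0.8, 5.2]
opening: 0.037
grip_force: 60.8
```

{"name": "drive_tool", "arguments": {"steps": [{"translation": [0, 0, -0.1], "angular": [0, 0, 0], "gripper": 0.2}, {"translation": [0, 0, -0.3], "angular": [0, 0, 0], "gripper": 0.2}, {"translation": [0, 0, -0.7], "angular": [0, 0, 0], "gripper": 0.2}, {"translation": [0, 0, -0.8], "angular": [0, 0, 0], "gripper": 0.2}, {"translation": [0, 0, -0.9], "angular": [0, 0, 0], "gripper": 0.2}, {"translation": [0, 0, -0.9], "angular": [0, 0, 0], "gripper": 0.2}, {"translation": [0, 0, -0.8], "angular": [0, 0, 0], "gripper": 0.2}, {"translation": [0, 0, -0.2], "angular": [0, 0, 0], "gripper": 0.2}]}}

```text
t: 47.45
tool_pos: [0.4767, -0.331, 0.2964]
tool_rot: [2.114, 2.312, 0.0]
contact_force: [0.2, 0.3, -1.7]
opening: 0.0371
grip_force: 60.2
```

```bash
python3 go.py 544.5 181.5 285 5
```

```text
pos [ 0.4767 -0.331   0.2964] units before turn [12.612  2.829  0.226] after turn [12.616  2.804  0.285] ang [0.041 0.043 0.015] F [ 0.2  0.3 -1.7] open 0.0371 grip 60.16638782049995 t 47.45
```

{"name": "drive_tool", "arguments": {"steps": [{"translation": [0.5, 0.1, 0], "angular": [0.04, 0.04, 0], "gripper": 0.2}, {"translation": [0.8, 0.2, 0], "angular": [0, 0, 0], "gripper": 0.2}, {"translation": [0.9, 0.2, 0], "angular": [0, 0, 0], "gripper": 0.2}, {"translation": [0.9, 0.2, 0], "angular": [0, 0, 0], "gripper": 0.2}, {"translation": [0.9, 0.2, 0], "angular": [0, 0, 0], "gripper": 0.2}, {"translation": [0.9, 0.2, 0], "angular": [0, 0, 0], "gripper": 0.2}, {"translation": [0.9, 0.2, 0], "angular": [0, 0, 0], "gripper": 0.2}, {"translation": [0.9, 0.2, 0], "angular": [0, 0, 0], "gripper": 0.2}]}}

```text
t: 48.45
tool_pos: [0.5107, -0.0557, 0.2913]
tool_rot: [-2.114, -2.313, 0.003]
contact_force: [0.5, 0.9, -2.2]
opening: 0.0369
grip_force: 60.2
```

{"name": "drive_tool", "arguments": {"steps": [{"translation": [0.9, 0.2, 0], "angular": [0, 0, 0], "gripper": 0.2}, {"translation": [0.9, 0.2, 0], "angular": [0, 0, 0], "gripper": 0.2}, {"translation": [0.9, 0.2, 0], "angular": [0, 0, 0], "gripper": 0.2}, {"translation": [0.9, 0.2, 0], "angular": [0, 0, 0], "gripper": 0.2}, {"translation": [0.9, 0.2, 0], "angular": [0, 0, 0], "gripper": 0.2}, {"translation": [0.8, 0.2, 0], "angular": [0, 0, 0], "gripper": 0.2}, {"translation": [0.5, 0.1, 0], "angular": [0, 0, 0], "gripper": 0.2}, {"translation": [0, 0, 0], "angular": [0, 0, 0], "gripper": 0.2}]}}

```text
t: 49.45
tool_pos: [0.5421, 0.1787, 0.2929]
tool_rot: [-2.114, -2.316, 0.004]
contact_force: [0.6, -0.4, -1.1]
opening: 0.0371
grip_force: 60.2
```

```bash
python3 go.py 545 179.8 150 5
```

```text
pos [0.5421 0.1787 0.2929] units before turn [0.011 0.096 3.572] after turn [0.02  0.075 3.572] ang [-0.042 -0.019  0.03 ] F [ 0.6 -0.4 -1.1] open 0.0371 grip 60.211909056524746 t 49.45
```

{"name": "drive_tool", "arguments": {"steps": [{"translation": [0.02, 0.08, 0.5], "angular": [-0.03, -0.02, 0.03], "gripper": 0.2}, {"translation": [0, 0, 0.8], "angular": [0, 0, 0], "gripper": 0.2}, {"translation": [0, 0, 0.9], "angular": [0, 0, 0], "gripper": 0.2}, {"translation": [0, 0, 0.8], "angular": [0, 0, 0], "gripper": 0.2}, {"translation": [0, 0, 0.4], "angular": [0, 0, 0], "gripper": 0.2}, {"translation": [0, 0, 0], "angular": [0, 0, 0], "gripper": 0.2}]}}

```text
t: 50.2
tool_pos: [0.5453, 0.1781, 0.157]
tool_rot: [-2.125, -2.313, 0.002]
contact_force: [0.2, 1.3, -1.7]
opening: 0.0368
grip_force: 60.2
```

```bash
python3 go.py 545 179.8 110 5
python3 - <<'E'
from look import *
im,X=get("side"); x,y,z=[X[...,i] for i in range(3)]
c=im["color"];hsv=cv2.cvtColor(c,cv2.COLOR_RGB2HSV).astype(int)
m=(hsv[...,0]>2)&(hsv[...,0]<14)&(hsv[...,1]>170)&(abs(x-.544)<.05)&(abs(y-.18)<.06)&(z>.03)
for a in(.045,.065,.085,.105,.125):
    P=X[m&(abs(z-a)<.01)]
    if len(P)>5: print(a,len(P),np.percentile(P,[2,98],0).round(4)[:,:2])
cv2.imwrite("pics/s12.png",cv2.resize(c[150:330,200:360],None,fx=3.3,fy=3.3,interpolation=2)[...,::-1])
E
```

```text
pos [0.5453 0.1781 0.157 ] units before turn [ 0.043 -0.002  1.176] after turn [ 0.043 -0.004  1.176] ang [-0.013  0.002 -0.02 ] F [ 0.2  1.3 -1.7] open 0.0368 grip 60.2384112321306 t 50.2
0.065 8 [[0.5225 0.197 ]
 [0.5492 0.2077]]
0.085 7 [[0.5234 0.198 ]
 [0.5243 0.2004]]
```

View pics/s12.png

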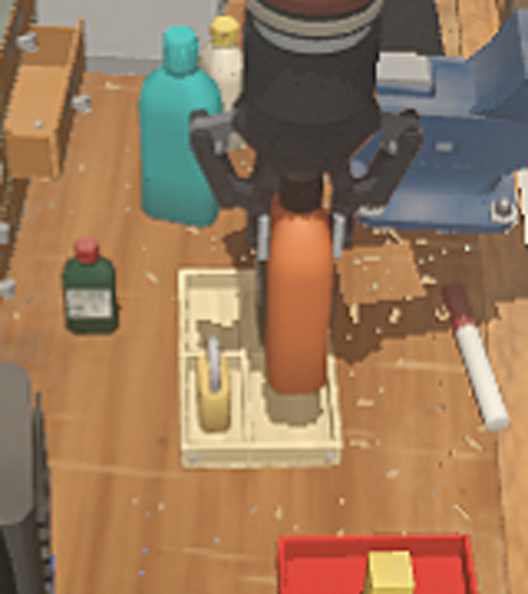

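The orange bottle hangs upright over its pocket, underside near (297,390), and the green one stands behind it. Lowering.

{"name": "drive_tool", "arguments": {"steps": [{"translation": [0.04, 0, 0.3], "angular": [0, 0, -0.02], "gripper": 0.2}, {"translation": [0, 0, 0.4], "angular": [0, 0, 0], "gripper": 0.2}, {"translation": [0, 0, 0], "angular": [0, 0, 0], "gripper": 0.2}]}}

```text
t: 50.62
tool_pos: [0.5447, 0.1802, 0.1281]
tool_rot: [-2.12, -2.316, 0.004]
contact_force: [-0.8, 0.0, -1.3]
opening: 0.0367
grip_force: 60.3
```

```bash
python3 go.py 545 179.8 110 5
```

```text
pos [0.5447 0.1802 0.1281] units before turn [-0.01   0.009  0.453] after turn [-0.01   0.008  0.454] ang [-0.02   0.002  0.006] F [-0.8  0.  -1.3] open 0.0367 grip 60.25645665067714 t 50.625
```

{"name": "drive_tool", "arguments": {"steps": [{"translation": [0, 0, 0.2], "angular": [-0.02, 0, 0], "gripper": 0.2}, {"translation": [0, 0, 0.15], "angular": [0, 0, 0], "gripper": 0.2}, {"translation": [0, 0, 0], "angular": [0, 0, 0], "gripper": 0.2}]}}

```text
t: 51.0
tool_pos: [0.5457, 0.1803, 0.1157]
tool_rot: [2.121, 2.316, 0.003]
contact_force: [-0.0, -0.0, -1.6]
opening: 0.0368
grip_force: 60.3
```

{"name": "drive_tool", "arguments": {"steps": [{"translation": [0, 0, 0.06], "angular": [0, 0, 0], "gripper": 0.2}, {"translation": [0, 0, 0], "angular": [0, 0, 0], "gripper": 0.2}]}}

```text
t: 51.25
tool_pos: [0.5461, 0.1804, 0.114]
tool_rot: [2.12, 2.315, 0.005]
contact_force: [0.1, 0.4, -1.6]
opening: 0.0367
grip_force: 60.3
```

{"name": "drive_tool", "arguments": {"steps": [{"translation": [0, 0, 0.07], "angular": [0, 0, 0], "gripper": 0.2}, {"translation": [0, 0, 0], "angular": [0, 0, 0], "gripper": 0.2}]}}

```text
t: 51.5
tool_pos: [0.5459, 0.1804, 0.1109]
tool_rot: [2.12, 2.315, 0.004]
contact_force: [-0.5, 0.3, -2.1]
opening: 0.0367
grip_force: 60.3
```

{"name": "drive_tool", "arguments": {"steps": [{"translation": [0, 0, 0.06], "angular": [0, 0, 0], "gripper": 0.2}, {"translation": [0, 0, 0], "angular": [0, 0, 0], "gripper": 0.2}]}}

```text
t: 51.75
tool_pos: [0.5464, 0.1806, 0.1094]
tool_rot: [2.12, 2.315, 0.006]
contact_force: [-0.7, 0.1, 1.0]
opening: 0.0363
grip_force: 60.7
```

Contact at the predicted 109 mm. Release.

{"name": "drive_tool", "arguments": {"steps": [{"translation": [0, 0, 0.02], "angular": [0, 0, 0], "gripper": 0.2}, {"translation": [0, 0, 0], "angular": [0, 0, 0], "gripper": 0.5}, {"translation": [0, 0, 0], "angular": [0, 0, 0], "gripper": 0.65}, {"translation": [0, 0, 0], "angular": [0, 0, 0], "gripper": 1}, {"translation": [0, 0, 0], "angular": [0, 0, 0], "gripper": 1}, {"translation": [0, 0, 0], "angular": [0, 0, 0], "gripper": 1}, {"translation": [0, 0, -0.3], "angular": [0, 0, 0], "gripper": 1}, {"translation": [0, 0, -0.7], "angular": [0, 0, 0], "gripper": 1}]}}

```text
t: 52.75
tool_pos: [0.545, 0.1802, 0.1475]
tool_rot: [2.121, 2.316, 0.001]
contact_force: [-0.3, 0.5, -0.1]
opening: 0.0856
grip_force: 0.0
```

{"name": "drive_tool", "arguments": {"steps": [{"translation": [0, 0, -1], "angular": [0, 0, 0], "gripper": 1}, {"translation": [0, 0, -1], "angular": [0, 0, 0], "gripper": 1}, {"translation": [0, 0, -1], "angular": [0, 0, 0], "gripper": 1}, {"translation": [0, 0, -1], "angular": [0, 0, 0], "gripper": 1}, {"translation": [0, 0, -0.5], "angular": [0, 0, 0], "gripper": 1}, {"translation": [0, 0, 0], "angular": [0, 0, 0], "gripper": 1}, {"translation": [0, 0, 0], "angular": [0, 0, 0], "gripper": 1}]}}

```text
t: 53.62
tool_pos: [0.5446, 0.1801, 0.3258]
tool_rot: [2.121, 2.317, 0.001]
contact_force: [-0.3, -0.4, -0.5]
opening: 0.0856
grip_force: 0.0
```

Run:
```python
from look import *
im,X=get("wrist","w13")
print("green",near(X,.551,.1,.03,.115,.15),"orange",near(X,.544,.181,.035,.15,.2),near(X,.544,.181,.04,.06,.146),"lock",near(X,.596,.184,.035,.06,.09),"carton",near(X,.483,.351,.04,.06,.09))
im,X=get("side"); print("carton side",near(X,.483,.351,.04,.06,.09))
```

```text
green (377, ((551.3892211914062, 101.65875244140625), (23.27414321899414, 24.866355895996094), 65.69338989257812), np.float64(0.1339)) orange (619, ((543.814697265625, 181.67315673828125), (26.63098907470703, 24.959739685058594), 12.801811218261719), np.float64(0.178)) (1144, ((543.653076171875, 182.41180419921875), (41.491329193115234, 59.07698440551758), 7.158233165740967), np.float64(0.1457)) lock (140, ((585.5130615234375, 193.35047912597656), (22.50634002685547, 50.223182678222656), 47.602909088134766), np.float64(0.09)) carton (547, ((483.0714111328125, 350.8470764160156), (23.58314323425293, 25.134750366210938), 6.089530944824219), np.float64(0.0783))
carton side (214, ((483.10968017578125, 350.7481994628906), (24.33135223388672, 26.136648178100586), 6.87194299697876), np.float64(0.0791))
```

View pics/w13.png

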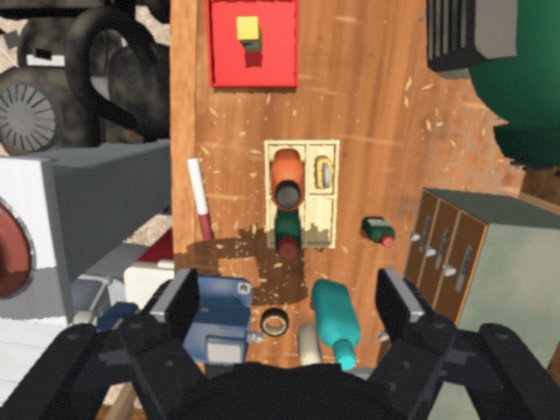

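Everything is in place: orange (288,180) and green (288,230) in their pockets, padlock (323,173) standing, carton (248,33) upright in the tray. (The odd padlock rectangle picked up some stray points from the orange bottle's edge.)

```bash
python3 -c "
from station import ctrl
print(ctrl.finish_job())"
```

```text
the job is handed in; nothing more can be done
None
```

The job is done and handed in after about 54 s of the 141 s: the carton stands upright in the red tray, both oil bottles are back upright in their own pockets, and the padlock was left standing in place.

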